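Cap the sample jars and start the shaker

ROBOT

A 6-joint arm with a two-finger parallel gripper is mounted at the origin on a cart in front of the work surface, level with it; the furniture and walls round the work are solid. World frame = base frame: x ahead of the robot, y to its left, z up, the work surface at z = 0. Lengths are in mm, angles in rad, forces in N, time in s.
With the tool pointing down it reaches from about 400 to 925 mm from the base axis. Payload 12.5 kg.
Tool frame: the origin (TCP) lies between the finger pads; the fingertips stand 14 mm ahead of it and the grasp point (between the pads) lies 5 mm behind it; x points along the fingers, y is the direction in which the jaws open and shut, and the axes are right-handed (so a half turn about x gives the same grasp; the last joint's range is limited). The gripper opens to 95 mm and grips with 3 to 60 N. Pads are 20 mm wide; open, the fingers measure 119 mm over their backs; the gripper's body (75 mm by 180 mm) begins 59 mm behind the grasp point.
Start: joints at [1.086, 0.491, 1.559, -0, 1.092, -0.106], TCP at [231.113, 580.717, 228.661] pointing down, gripper open.
Joint ranges: [-3.1, 3.1], [-0.84, 2.19], [0.05, 2.79], [-1.13, 4.28], [0.06, 2.93], [-2.69, 2.69]. Speed limits (rad/s): [2.22, 2.22, 2.79, 3.14, 3.14, 3.14].

INTERFACE

Orientations are given as [roll, pitch, yaw] about the fixed x, y, z axes, in that order (R = Rz(yaw) Ry(pitch) Rx(roll)).
In Python, from cell import env, cams gives the robot as it stands.
- The arm moves only by the tool carry_out, never from a script. Its arguments are lists of equal length, an entry for each row: "grip": the closure, from -1 (fully open) to 1 (shut); "linear": the shift along the tool's x, y, z scaled (see below), a list of three; "turn": the turn about the tool's x scaled (see below). In form: {"grip": [grip, ...], "linear": [[tx, ty, tz], ...], "turn": [turn, ...]}. A call has 1 to 5 rows; each row shifts and turns the commanded pose from where the row before left it, along the tool's axes as they then stand; what a row does not reach is not made up. The controller multiplies each number of a shift by 0.5 m and each number of a turn by 180 degrees. A row lasts 1/10 s, in which the tool goes at most 50 mm and 8.59 degrees, less where a joint would pass 70% of its speed; a pose out of reach is approached as far as the arm can. A call with a number of a shift or a turn outside -1 to 1 is refused whole. A call with a gripper value outside its range is refused whole. The fingers move at their own pace and stop on an object; the grip force is fixed at half the most. Time passes only in rows, so rows that do not move let the fingers close. It gives the time, the measured TCP pose, the force and the opening at its end, in the units of the state.
- env.state(): the state, without advancing time (a new reading comes with each control period).
- cams.read_camera(name): name is "scene" or "side" or "wrist"; returns the picture (420x560x3 uint8, blue, green, red); there is no depth.
- cams.camera_info(name): a dict with "fx", "fy", "cx", "cy" (pixels), "view" (4x4, takes a point from world to camera coordinates). Camera axes: x right, y down, z forward; pixel columns grow to the right and rows downward; lengths in mm; the calibration is good to about 2 mm. A picture is of the moment at which its call begins: read the wrist's pose just before it. camera_info takes no time and is no camera call; for the wrist camera it gives the pose at the moment of the call.
- env.job_done(): hands the job in, once; it reports no verdict.
The state is a dict: "t": time; "joints": joint angles; "qvel": joint speeds; "tau": joint torques, N m; "eef_pos": TCP position; "tcp_rot": TCP orientation; "ft_force": force on the tool from outside, world axes, zero at the start; "moment": the same for the moment, N m; "opening": opening from 0.0 (shut) to 1.0 (fully open).
Only numpy, scipy, OpenCV 4.12 (cv2) and the standard library are available. Lean on these libraries where they do the work, as an engineer would, in place of code of your own. Each camera call takes 0.05 s, during which the arm holds its last target. There are 200 camera calls.

TASK

Load the shaker: stand every sample jar in a socket of its own, start its cap gently clockwise and screw it fully home; but if a cap binds early, after some twenty degrees, its thread is crossed: do not force it, leave the cap as far as it went and stand that jar upright in the steel tray instead. Only when every jar has been dealt with, press the start button fully down and release it; leave the other things on the table alone.

Things in the scene. Friction and masses are not known exactly. Their poses are not given: they have to be found in the camera images.
- jar_a_grip (a point): Square white sample jar, 60 x 60 mm and 50 mm tall, carrying a round ribbed grey screw cap, 54 mm in diameter and 30 mm tall (cap from 60 to 90 mm above the jar's underside, narrow neck between; 0.25 kg in all). This point is the centre of the cap, on the jar's axis, 75 mm above the underside; its x and y axes lie along the jar's flat sides and turn with the jar, not with the cap; z up. May be absent.
- cap_a (a joint): Turn of jar_a's cap, rad, growing clockwise seen from above: about 0 at the start, when the black pointer on its top lies along the jar's +x. A sound thread turns freely (0.02 N m) to its hard stop, home, at 2.0. A crossed one (any may be) turns as freely at first but binds at 0.35; turning on only forces the thread.
- thread_a (a joint): How far the thread of jar_a gives, rad clockwise, under the torque on its cap: about 0 while the cap turns freely or is let go; 0.8 N m per rad. It winds up when the cap binds, or is home, and is turned further; past 0.45 before the cap is home the thread is spoilt.
- jar_b_grip (a point): Square white sample jar, 60 x 60 mm and 50 mm tall, carrying a round ribbed grey screw cap, 54 mm in diameter and 30 mm tall (cap from 60 to 90 mm above the jar's underside, narrow neck between; 0.25 kg in all). This point is the centre of the cap, on the jar's axis, 75 mm above the underside; its x and y axes lie along the jar's flat sides and turn with the jar, not with the cap; z up. May be absent.
- cap_b (a joint): Turn of jar_b's cap, rad, growing clockwise seen from above: about 0 at the start, when the black pointer on its top lies along the jar's +x. A sound thread turns freely (0.02 N m) to its hard stop, home, at 2.0. A crossed one (any may be) turns as freely at first but binds at 0.35; turning on only forces the thread.
- thread_b (a joint): How far the thread of jar_b gives, rad clockwise, under the torque on its cap: about 0 while the cap turns freely or is let go; 0.8 N m per rad. It winds up when the cap binds, or is home, and is turned further; past 0.45 before the cap is home the thread is spoilt.
- jar_c_grip (a point): Square white sample jar, 60 x 60 mm and 50 mm tall, carrying a round ribbed grey screw cap, 54 mm in diameter and 30 mm tall (cap from 60 to 90 mm above the jar's underside, narrow neck between; 0.25 kg in all). This point is the centre of the cap, on the jar's axis, 75 mm above the underside; its x and y axes lie along the jar's flat sides and turn with the jar, not with the cap; z up. May be absent.
- cap_c (a joint): Turn of jar_c's cap, rad, growing clockwise seen from above: about 0 at the start, when the black pointer on its top lies along the jar's +x. A sound thread turns freely (0.02 N m) to its hard stop, home, at 2.0. A crossed one (any may be) turns as freely at first but binds at 0.35; turning on only forces the thread.
- thread_c (a joint): How far the thread of jar_c gives, rad clockwise, under the torque on its cap: about 0 while the cap turns freely or is let go; 0.8 N m per rad. It winds up when the cap binds, or is home, and is turned further; past 0.45 before the cap is home the thread is spoilt.
- jar_d_grip (a point): Square white sample jar, 60 x 60 mm and 50 mm tall, carrying a round ribbed grey screw cap, 54 mm in diameter and 30 mm tall (cap from 60 to 90 mm above the jar's underside, narrow neck between; 0.25 kg in all). This point is the centre of the cap, on the jar's axis, 75 mm above the underside; its x and y axes lie along the jar's flat sides and turn with the jar, not with the cap; z up. May be absent.
- cap_d (a joint): Turn of jar_d's cap, rad, growing clockwise seen from above: about 0 at the start, when the black pointer on its top lies along the jar's +x. A sound thread turns freely (0.02 N m) to its hard stop, home, at 2.0. A crossed one (any may be) turns as freely at first but binds at 0.35; turning on only forces the thread.
- thread_d (a joint): How far the thread of jar_d gives, rad clockwise, under the torque on its cap: about 0 while the cap turns freely or is let go; 0.8 N m per rad. It winds up when the cap binds, or is home, and is turned further; past 0.45 before the cap is home the thread is spoilt.
- socket_1 (a point): Floor centre of one of the three square sockets, in a row 95 mm apart on the aluminium plate of the low white platform shaker (fixed, 104 x 350 mm). The socket is 65 mm square and 16 mm deep with a chamfered mouth, and keeps a jar from turning; its floor is 48 mm above the table. x and y lie along its sides, z up. There are always more sockets than sound jars.
- socket_2 (a point): Floor centre of one of the three square sockets, in a row 95 mm apart on the aluminium plate of the low white platform shaker (fixed, 104 x 350 mm). The socket is 65 mm square and 16 mm deep with a chamfered mouth, and keeps a jar from turning; its floor is 48 mm above the table. x and y lie along its sides, z up. There are always more sockets than sound jars.
- socket_3 (a point): Floor centre of one of the three square sockets, in a row 95 mm apart on the aluminium plate of the low white platform shaker (fixed, 104 x 350 mm). The socket is 65 mm square and 16 mm deep with a chamfered mouth, and keeps a jar from turning; its floor is 48 mm above the table. x and y lie along its sides, z up. There are always more sockets than sound jars.
- start_button_top (a point): Centre of the top of the round grey start button, 32 mm in diameter, in its black housing on the control pod at the left (+y) end of the shaker; the button is pushed straight down.
- start_button (a joint): Travel of the start button, m: 0 released, 0.006 fully down (spring, about 5 N).
- tray_floor (a point): Centre of the floor of the steel tray (fixed), z up; inside it is 186 mm along its own x by 296 mm along its own y, rim 20 mm high with 2 mm walls.
- beaker: Bystander, to be left alone: tall clear beaker, 55 x 118 mm; origin at its underside centre.
- vial: Bystander, to be left alone: small brown vial, 25 x 48 mm; origin at its underside centre.
- sensor: Bystander, to be left alone: small black sensor puck, 36 mm; origin at its underside centre.

How it is judged (in metres and radians):
On the way, in this order (a step that is already met when the one before it is completed fails the run):
1. every sound jar stands in a socket with its cap home, every crossed jar stands in the tray (((horizontal distance between jar_a_grip and socket_1 below 0.008 m and z of jar_a_grip in the frame of socket_1 below 0.081 m) or (horizontal distance between jar_a_grip and socket_2 below 0.008 m and z of jar_a_grip in the frame of socket_2 below 0.081 m) or (horizontal distance between jar_a_grip and socket_3 below 0.008 m and z of jar_a_grip in the frame of socket_3 below 0.081 m)) and angle between each of jar_a_grip, jar_d_grip's own z axis and vertical below 0.08 rad and value of joint each of cap_a, cap_d above 1.85 rad and ((horizontal distance between jar_d_grip and socket_1 below 0.008 m and z of jar_d_grip in the frame of socket_1 below 0.081 m) or (horizontal distance between jar_d_grip and socket_2 below 0.008 m and z of jar_d_grip in the frame of socket_2 below 0.081 m) or (horizontal distance between jar_d_grip and socket_3 below 0.008 m and z of jar_d_grip in the frame of socket_3 below 0.081 m)) and x of jar_b_grip in the frame of tray_floor between -0.09 and 0.09 m and y of jar_b_grip in the frame of tray_floor between -0.145 and 0.145 m and z of each of jar_b_grip, jar_c_grip in the frame of tray_floor below 0.082 m and angle between each of jar_b_grip, jar_c_grip's own z axis and vertical below 0.1 rad and value of joint cap_b between 0.22 and 0.5 rad and x of jar_c_grip in the frame of tray_floor between -0.09 and 0.09 m and y of jar_c_grip in the frame of tray_floor between -0.145 and 0.145 m and value of joint cap_c between 0.22 and 0.5 rad), for 0.2 s.
2. the start button is fully down (value of joint start_button above 0.005 m), for 0.05 s.
3. the start button is released (value of joint start_button below 0.001 m), for 0.2 s.
At the end, for the whole second after the job is handed in: Sound jars stand upright on socket floors (axis within 8 mm) with caps past 1.85 rad; crossed jars stand upright on the tray floor, caps started until they bound (0.22 to 0.5 rad); after that the start button has been pressed past 5 mm and is up again (all of step 1 and value of joint start_button below 0.001 m); the robot touches nothing.
It fails at once if a thread is forced beyond 0.45 rad before its cap is home ((value of joint thread_a above 0.45 rad and value of joint cap_a below 1.8 rad) or (value of joint thread_b above 0.45 rad and value of joint cap_b below 1.8 rad) or (value of joint thread_c above 0.45 rad and value of joint cap_c below 1.8 rad) or (value of joint thread_d above 0.45 rad and value of joint cap_d below 1.8 rad)).
It fails at once if the start button is pressed while a jar has not been dealt with (value of joint start_button above 0.004 m and (value of joint any of cap_a, cap_d below 1.8 rad or not (x of jar_b_grip in the frame of tray_floor between -0.09 and 0.09 m and y of jar_b_grip in the frame of tray_floor between -0.145 and 0.145 m and z of jar_b_grip in the frame of tray_floor below 0.082 m and angle between jar_b_grip's own z axis and vertical below 0.1 rad and value of joint cap_b between 0.22 and 0.5 rad) or not (x of jar_c_grip in the frame of tray_floor between -0.09 and 0.09 m and y of jar_c_grip in the frame of tray_floor between -0.145 and 0.145 m and z of jar_c_grip in the frame of tray_floor below 0.082 m and angle between jar_c_grip's own z axis and vertical below 0.1 rad and value of joint cap_c between 0.22 and 0.5 rad))).
It fails at once if a bystander is pushed more than 4 cm (distance of any of beaker, vial, sensor from where it was at the start of the episode above 0.04 m).
Of jar_a, jar_b, jar_c, jar_d only 3 to 4 are there at a start; the rules pass over those that are not, and their reading is None.
At some moment in a run one of jar_a, jar_b, jar_c, jar_d may be knocked a few centimetres aside while the robot is not near it.
It also fails if it takes over 210 s, if anything falls off the work surface, if the arm or the gripper's body presses on something with over 40 N, if the wrist force passes 120 N, or if a joint passes its speed limit or range.

## Working session

There is one attempt and no reset: what is moved stays moved. The work goes in short steps, Python scripts to look and compute and a tool call to move; the robot and the scene stay as the last step left them, time stands still between calls to the robot, and variables do not carry over. Pictures are saved under pics/ and viewed, about 12 in all and at most 16, crops included, and the job is handed in when it is done.

Besides the shell and the picture viewer there is one more tool, called after "Emit:" as name(argument=value, ...) on one line, values as JSON. carry_out: Moves the arm, as the interface text tells. Shifts and turns lie within -1 to 1; 1 stands for 0.5 m of shift or 180 degrees of turn. Its arguments: {"type":"object","properties":{"grip":{"type":"array"},"linear":{"type":"array"},"turn":{"type":"array"}},"required":["grip","linear","turn"]}

```bash
ls; mkdir -p pics; python3 - <<'E'
from cell import env,cams
import cv2,numpy as np
print(env.state())
a=cams.read_camera("scene");b=cams.read_camera("side")
for n in("scene","side","wrist"):
    i=cams.camera_info(n);print(n,i)
cv2.imwrite("pics/scene0.png",a);cv2.imwrite("pics/side0.png",b)
E
```

```text
pics
{'t': 0.0, 'joints': array([ 1.08639410e+00,  4.91554220e-01,  1.55945275e+00, -1.16791848e-05,
        1.09170760e+00, -1.05578119e-01]), 'qvel': array([-0.00066897, -0.00170975,  0.00086333, -0.00020663,  0.00048237,
        0.00018355]), 'tau': array([-1.58575054e-03, -6.12653804e+01, -2.58169234e+01,  6.91831182e-02,
        4.83678246e-02, -1.12982455e-04]), 'eef_pos': array([231.0024331 , 580.49316363, 228.06392489]), 'tcp_rot': array([-1.66714207,  1.56967436, -2.04596079]), 'ft_force': array([-0.11716387,  0.39882643, -0.40749821]), 'moment': array([ 0.00647629,  0.00613185, -0.05223228]), 'opening': 0.999032662484819}
scene {'fx': 460.7505131684348, 'fy': 460.7505131684348, 'cx': 286.3027722104142, 'cy': 209.50171224719548, 'view': array([[-9.33020761e-01,  3.59756511e-01, -6.89283735e-03,
         4.97298387e+02],
       [ 3.13770244e-01,  8.04081147e-01, -5.04976973e-01,
        -1.88864410e+02],
       [-1.76126354e-01, -4.73316767e-01, -8.63105292e-01,
         1.17640295e+03],
       [ 0.00000000e+00,  0.00000000e+00,  0.00000000e+00,
         1.00000000e+00]])}
si
[... 213 characters left out ...]
8109e-01, -3.99081609e-01, -4.81786676e-01,
         5.22731764e+02],
       [ 4.22067587e-01,  2.32699191e-01, -8.76190641e-01,
         9.07723987e+02],
       [ 0.00000000e+00,  0.00000000e+00,  0.00000000e+00,
         1.00000000e+00]])}
wrist {'fx': 291.0768771390611, 'fy': 291.0768771390611, 'cx': 278.47441856416225, 'cy': 205.38834585675892, 'view': array([[ 3.69612862e-01,  9.29184651e-01, -1.48891357e-03,
        -6.23487820e+02],
       [ 8.88859124e-01, -3.53104246e-01,  2.91970629e-01,
        -3.26648861e+01],
       [ 2.70768885e-01, -1.09239534e-01, -9.56426126e-01,
         3.92608084e+02],
       [ 0.00000000e+00,  0.00000000e+00,  0.00000000e+00,
         1.00000000e+00]])}
```

View pics/scene0.png

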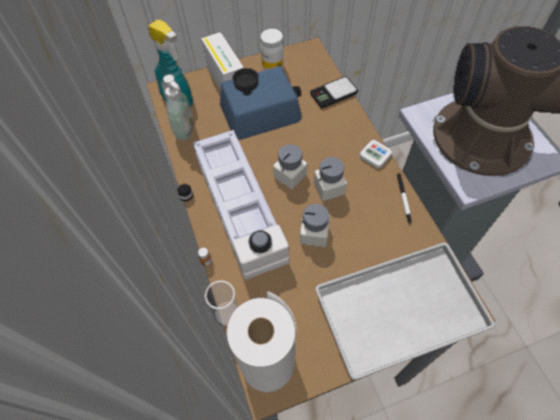

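View pics/side0.png

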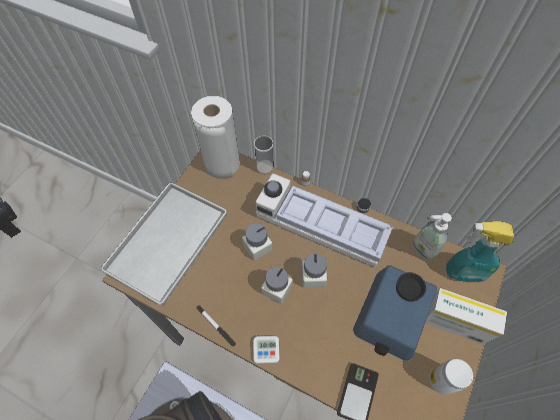

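```bash
cat > h.py <<'E'
import cv2,numpy as np
from cell import env,cams
def ray(i,p):
    V=i["view"];R,t=V[:3,:3],V[:3,3]
    d=R.T@np.array([(p[0]-i["cx"])/i["fx"],(p[1]-i["cy"])/i["fy"],1]);return -R.T@t,d
def plane(i,p,z):
    o,d=ray(i,p);return o+d*(z-o[2])/d[2]
def tri(i,p,j,q):
    a,u=ray(i,p);b,v=ray(j,q);s=np.linalg.lstsq(np.c_[u,-v],b-a,rcond=None)[0]
    return (a+u*s[0]+b+v*s[1])/2,np.linalg.norm(a+u*s[0]-b-v*s[1])
def proj(i,P):
    c=i["view"][:3,:3]@np.array(P,float)+i["view"][:3,3];return i["fx"]*c[0]/c[2]+i["cx"],i["fy"]*c[1]/c[2]+i["cy"]
E
python3 - <<'E'
from h import *
np.set_printoptions(precision=1,suppress=True)
S=cams.camera_info("scene");D=cams.camera_info("side")
for n,p,q in [("J1",(291,154),(316,262)),("J2",(332,167),(277,275)),("J3",(316,212),(257,235)),("btn",(260,239),(273,187)),
 ("so1",(222,154),(370,236)),("so2",(235,187),(333,221)),("so3",(250,222),(300,207)),("sensor",(184,190),(364,204)),("vial",(203,253),(306,175)),
 ("trTL",(319,294),(223,213)),("trTR",(447,249),(162,299)),("trBR",(490,322),(106,262)),("trBL",(360,368),(172,187)),("beaker top",(220,294),(264,143)),("clock",(376,153),(266,348)),("bag",(246,80),(410,286)),("towel",(261,331),(211,110))]:
    print(n,*tri(S,p,D,q))
E
```

```text
J1 [501.  -61.4  90.3] 7.586675304265904
J2 [429.3   6.2  90.9] 5.89684251479806
J3 [504.1  98.8  86.5] 0.8351689384028019
btn [637.4 124.1 104.6] 2.755457261234848
so1 [ 643.4 -149.4   52.7] 11.517442533769383
so2 [642.1 -48.   52.4] 7.808303286491471
so3 [640.4  48.6  51.7] 10.006919592619827
sensor [ 749.8 -100.9   21.5] 0.8539573719574288
vial [752.6  79.6  39.3] 1.6649085021299779
trTL [553.8 240.2   4.3] 2.5928937109508228
trTR [263.9 247.9  19.3] 13.953070067357823
trBR [277.3 421.5  40.3] 9.316647809176708
trBL [547.2 406.1  28.6] 11.120908104411399
beaker top [745.3 209.  116.5] 4.380251651899845
clock [282.3 -40.9  13. ] 3.867151221281508
bag [ 530.2 -278.   128.8] 3.8960610292923277
towel [701.9 332.7 228.1] 2.4777231595414144
```

```bash
cat >> h.py <<'E'
from scipy.spatial.transform import Rotation as Ro
def rot(s): return Ro.from_euler("xyz",s["tcp_rot"]).as_matrix()
def jaw(R): return np.degrees(np.arctan2(R[1,1],R[0,1]))
def plan(xyz,dturn=0,per=50):
    """rows from measured pose to grasp point xyz (mm), turn (deg, clockwise +) first"""
    s=env.state();R=rot(s);g=s["eef_pos"]-5*R[:,0]
    R2=R@Ro.from_euler("x",dturn,degrees=True).as_matrix()
    d=R2.T@(np.array(xyz)-g)
    n=int(np.ceil(np.linalg.norm(d)/per));m=int(np.ceil(abs(dturn)/8.5))
    print("t",round(s["t"],2),"grasp",g.round(1),"jaw",jaw(R).round(1),"q6",s["joints"][5].round(2),"open",round(s["opening"]*95,1))
    print("turn %d x %.4f"%(m,dturn/180/max(m,1)),"| lin %d x"%n,(d/500/max(n,1)).round(4), "total",(d/500).round(4))
def snap(name,cam="wrist"):
    i=cams.camera_info(cam);a=cams.read_camera(cam);cv2.imwrite("pics/%s.png"%name,a);np.save("pics/%s.npy"%name,i,allow_pickle=True);return i,a
E
python3 - <<'E'
from h import *
np.set_printoptions(precision=3,suppress=True)
s=env.state();print(rot(s));R=rot(s)
V=cams.camera_info("wrist")["view"];o=-V[:3,:3].T@V[:3,3];print("cam in tool",R.T@(o-s["eef_pos"]),R.T@V[2,:3])
plan((490,0,300))
E
```

```text
[[-0.     0.37   0.929]
 [-0.001  0.929 -0.37 ]
 [-1.    -0.001 -0.   ]]
cam in tool [-155.97    -0.917  -83.494] [ 0.956 -0.     0.292]
t 0.1 grasp [231.  580.5 233.1] jaw 68.3 q6 -0.11 open 95.1
turn 0 x 0.0000 | lin 13 x [-0.01  -0.068  0.07 ] total [-0.133 -0.887  0.911]
```

Emit:
carry_out(grip=[-1,-1,-1,-1,-1], linear=[[-0.065,0,0],[-0.065,-0.06,0],[0,-0.068,0.07],[0,-0.068,0.07],[0,-0.068,0.07]], turn=[0,0,0,0,0])

```text
t: 0.6
eef_pos: [279.8, 417.6, 293.6]
tcp_rot: [0.439, 1.571, 0.061]
ft_force: [1.6, -0.5, 0.1]
opening: 1.002
```

Emit:
carry_out(grip=[-1,-1,-1,-1,-1], linear=[[0,-0.068,0.07],[0,-0.068,0.07],[0,-0.068,0.07],[0,-0.068,0.07],[0,-0.068,0.07]], turn=[0,0,0,0,0])

```text
t: 1.1
eef_pos: [379.8, 194.7, 293.6]
tcp_rot: [1.159, 1.571, 0.781]
ft_force: [0.6, 1.3, 0.1]
opening: 1.0
```

Emit:
carry_out(grip=[-1,-1,-1,-1,-1], linear=[[0,-0.068,0.07],[0,-0.068,0.07],[0,-0.068,0.07],[0,-0.068,0.07],[0,0,0.0]], turn=[0,0,0,0,0])

```text
t: 1.6
eef_pos: [461.0, 14.1, 293.2]
tcp_rot: [-1.16, 1.57, -1.544]
ft_force: [0.2, 0.1, 0.6]
opening: 1.0
```

```bash
python3 - <<'E'
from h import *
np.set_printoptions(precision=2,suppress=True)
plan((490,0,300))
print(env.state()["joints"])
i,a=snap("w1");cv2.imwrite("pics/w1b.png",cv2.resize(a,(784,588),interpolation=cv2.INTER_CUBIC))
E
```

```text
t 1.6 grasp [461.   14.1 298.2] jaw 68.0 q6 -1.3 open 95.0
turn 0 x 0.0000 | lin 1 x [-0.   -0.    0.06] total [-0.   -0.    0.06]
[-0.11  0.19  1.85 -0.    1.11 -1.3 ]
```

View pics/w1b.png

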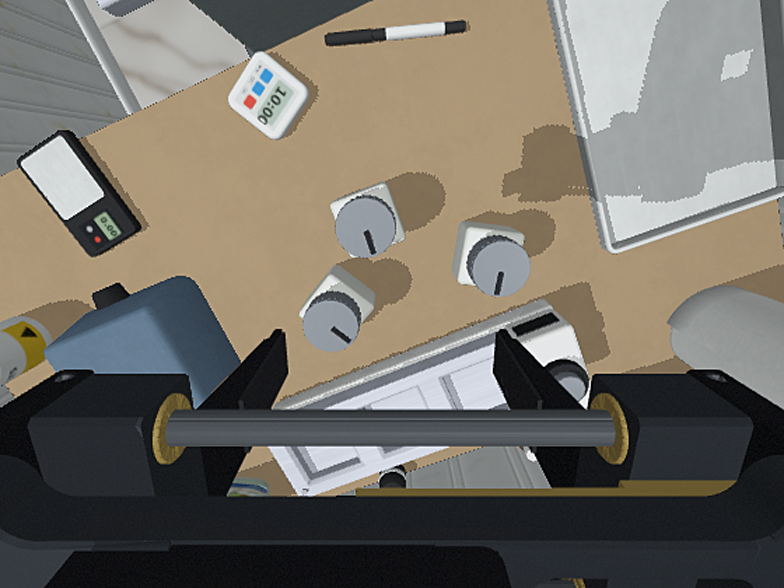

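```bash
cat >> h.py <<'E'
def caps(i,a,z=90,seeds=None,box=38):
    """cap tops near seed world points: centre (mm), pointer direction (deg), size"""
    out=[]
    g=a.astype(int);V=g.max(2);S=V-g.min(2)
    for s in seeds:
        u,v=proj(i,(s[0],s[1],z))
        m=((V>105)&(V<195)&(S<45)).astype(np.uint8)
        n,l,st,c=cv2.connectedComponentsWithStats(cv2.morphologyEx(m,cv2.MORPH_OPEN,np.ones((3,3),np.uint8)),connectivity=4)
        yy,xx=np.nonzero(l>0);k=np.argmin(np.hypot(xx-u-3,yy-v))
        lab=l[yy[k],xx[k]];cn=cv2.findContours((l==lab).astype(np.uint8),0,2)[0][0]
        h=cv2.convexHull(cn).reshape(-1,2);W=np.array([plane(i,p,z)[:2] for p in h])
        (cx,cy),r=cv2.minEnclosingCircle(W.astype(np.float32))
        hm=np.zeros(m.shape,np.uint8);cv2.fillConvexPoly(hm,h,1)
        ys,xs=np.nonzero((hm>0)&(V<70));P=np.array([plane(i,p,z)[:2] for p in zip(xs,ys)])
        ang=None
        if len(P)>5:
            d=P.mean(0)-(cx,cy)
            w=np.linalg.eigh(np.cov(P.T))[1][:,1];w=w*np.sign(w@d)
            ang=(np.degrees(np.arctan2(d[1],d[0])).round(1),np.degrees(np.arctan2(w[1],w[0])).round(1),len(P))
        el=cv2.fitEllipse(h.astype(np.float32))
        out.append((np.round((cx,cy),1),round(r,1),plane(i,el[0],z)[:2].round(1),ang,np.round(st[lab],0)))
    return out
E
python3 - <<'E'
from h import *
i=np.load("pics/w1.npy",allow_pickle=True).item();a=cv2.imread("pics/w1.png")
for p in [(365,226),(331,321),(501,266)]: print(a[int(p[1]/1.4)-6,int(p[0]/1.4)-6],plane(i,np.array(p)/1.4,90).round(1))
sd=[plane(i,np.array(p)/1.4,90) for p in [(365,226),(331,321),(501,266)]]
for o in caps(i,a,90,sd): print(o)
# sockets corners
for p in [(270,330),(345,465),(265,470)]: pass
E
```

```text
[165 158 151] [424.2   4.1  90. ]
[165 157 150] [494.8 -60.8  90. ]
[167 159 151] [503.7 104.3  90. ]
(array([422.3,  27.5]), 51.6, array([421.8,  27.4]), (np.float64(-69.9), np.float64(-29.8), 86), array([ 239,  123,   79,   61, 2840], dtype=int32))
(array([498.9, -64. ]), 27.0, array([498.5, -64. ]), (np.float64(28.8), np.float64(28.8), 54), array([ 216,  215,   40,   37, 1108], dtype=int32))
(array([506.4, 103.3]), 27.3, array([505.7, 103.6]), (np.float64(-27.2), np.float64(-34.2), 57), array([ 337,  172,   42,   40, 1263], dtype=int32))
```

```bash
sed -i 's/(S<45))/(S<28)\&(g[...,0]>g[...,2]+4))/' h.py; python3 - <<'E'
from h import *
i=np.load("pics/w1.npy",allow_pickle=True).item();a=cv2.imread("pics/w1.png")
sd=[(424,4),(499,-64),(506,103)]
for o in caps(i,a,90,sd): print(o)
plan((498.7,-64,190))
E
```

```text
(array([425.5,   3.3]), 26.9, array([424.9,   3.5]), (np.float64(-3.3), np.float64(-4.8), 61), array([ 240,  141,   42,   43, 1353], dtype=int32))
(array([498.1, -63.6]), 26.7, array([498. , -63.4]), (np.float64(25.4), np.float64(28.8), 54), array([ 217,  215,   39,   36, 1060], dtype=int32))
(array([506.1, 103.3]), 26.5, array([505.4, 103.4]), (np.float64(-27.1), np.float64(-29.9), 56), array([ 337,  172,   42,   40, 1230], dtype=int32))
t 1.65 grasp [459.9  16.2 298.2] jaw 68.0 q6 -1.3 open 94.9
turn 0 x 0.0000 | lin 3 x [ 0.0721 -0.0399  0.044 ] total [ 0.2162 -0.1197  0.1321]
```

Emit:
carry_out(grip=[-1,-1,-1,-1,-1], linear=[[0.04,-0.04,0.044],[0.06,-0.04,0.044],[0.06,-0.04,0.044],[0.056,0,0],[0,0,0]], turn=[0,0,0,0,0])

```text
t: 2.15
eef_pos: [496.9, -60.7, 182.7]
tcp_rot: [-3.057, 1.564, 2.847]
ft_force: [-0.3, 0.8, 0.6]
opening: 1.0
```

```bash
python3 - <<'E'
from h import *
i,a=snap("w2");print(caps(i,a,90,[(498,-63.5)]))
plan((498,-63.5,75))
cv2.imwrite("pics/w2b.png",a)
E
```

```text
[(array([498.5, -64.1]), 26.6, array([498.1, -63.7]), (np.float64(26.1), np.float64(30.3), 114), array([ 249,  190,   58,   54, 2347], dtype=int32))]
t 2.2 grasp [497.7 -60.7 189.8] jaw 68.3 q6 -1.45 open 95.0
turn 0 x 0.0000 | lin 3 x [ 0.0765 -0.0017  0.0012] total [ 0.2296 -0.005   0.0035]
```

View pics/w2b.png

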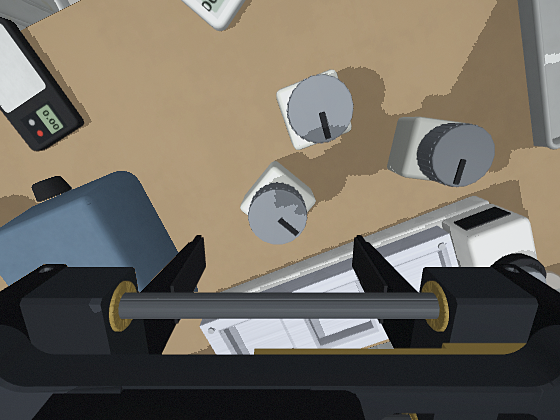

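Emit:
carry_out(grip=[-1,-1,-1,-1,-1], linear=[[0.05,-0.005,0.003],[0.06,0,0],[0.06,0,0],[0.058,0,0],[0,0,0]], turn=[0,0,0,0,0])

```text
t: 2.7
eef_pos: [498.3, -63.3, 70.7]
tcp_rot: [-3.069, 1.568, 2.837]
ft_force: [0.4, -0.0, 0.5]
opening: 0.999
```

Emit:
carry_out(grip=[1,1,1,1,1], linear=[[0,0,0],[0,0,0],[0,0,0],[0,0,0],[0,0,0]], turn=[0,0,0,0,0])

```text
t: 3.2
eef_pos: [499.2, -64.6, 72.2]
tcp_rot: [0.213, 1.57, -0.166]
ft_force: [0.2, -0.4, 0.1]
opening: 0.633
```

Emit:
carry_out(grip=[1,1,1,1,1], linear=[[0,0,0],[0,0,0],[-0.01,0,0],[-0.05,0,0],[-0.06,0,0]], turn=[0,0,0,0,0])

```text
t: 3.7
eef_pos: [498.1, -64.4, 131.5]
tcp_rot: [-3.02, 1.567, 2.884]
ft_force: [0.7, 0.1, -2.8]
opening: 0.565
```

Emit:
carry_out(grip=[1,1,1,1], linear=[[-0.06,0,0],[-0.06,0,0],[-0.05,0,0],[0,0,0]], turn=[0,0,0,0])

```text
t: 4.1
eef_pos: [499.7, -64.8, 219.3]
tcp_rot: [0.118, 1.566, -0.261]
ft_force: [0.1, -0.0, -4.1]
opening: 0.563
```

```bash
python3 - <<'E'
from h import *
i=np.load("pics/w2.npy",allow_pickle=True).item()
c=[plane(i,p,50) for p in [(241,203),(273,162),(317,195)]]
for u,v in((0,1),(1,2)):
    d=c[v]-c[u];print(np.hypot(*d[:2]),np.degrees(np.arctan2(d[1],d[0])))
c=[plane(i,p,64) for p in [(200,322),(440,219)]];d=c[1]-c[0];print(c,np.degrees(np.arctan2(d[1],d[0])))
i,a=snap("w3"); plan((560,-100,220))
print(env.state()["ft_force"],env.state()["moment"])
E
```

```text
53.92726440213708 120.1224774701413
56.26063375193943 31.354925856541318
[array([ 590.43906012, -193.83251672,   64.        ]), array([569.0260117 ,  83.24996503,  64.        ])] 94.41905817004746
t 4.15 grasp [499.  -64.7 222.3] jaw 68.3 q6 -1.45 open 53.6
turn 0 x 0.0000 | lin 2 x [ 0.0024 -0.0103  0.0697] total [ 0.0049 -0.0206  0.1395]
[-0.40797431 -0.55916019 -3.71532046] [ 0.01013361  0.01754238 -0.01527827]
```

View pics/w3.png

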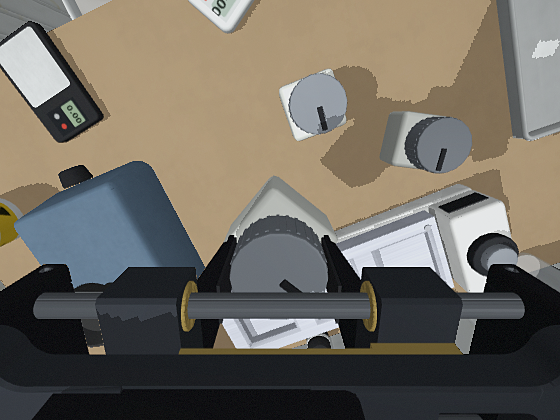

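Emit:
carry_out(grip=[1,1,1,1,1], linear=[[-0.02,0.015,0.06],[0,0.015,0.08],[0,0.015,0.08],[0,0.015,0.08],[0,0.015,0.05]], turn=[0,0,0,0,0])

```text
t: 4.65
eef_pos: [676.9, -95.1, 223.5]
tcp_rot: [-2.98, 1.568, 2.924]
ft_force: [-0.4, -1.0, -4.1]
opening: 0.567
```

Emit:
carry_out(grip=[1,1], linear=[[0,0.05,0],[0,0,0]], turn=[0,0])

```text
t: 4.85
eef_pos: [685.0, -69.3, 223.1]
tcp_rot: [-3.128, 1.566, 2.777]
ft_force: [-0.1, 0.2, -3.1]
opening: 0.564
```

```bash
python3 - <<'E'
from h import *
plan((690,-50,220))
i,a=snap("w4");cv2.imwrite("pics/w4b.png",cv2.resize(a[:300],(800,428),interpolation=cv2.INTER_CUBIC))
E
```

```text
t 4.85 grasp [685.  -69.3 228.1] jaw 68.4 q6 -1.39 open 53.5
turn 0 x 0.0000 | lin 1 x [ 0.0162  0.0396 -0.0048] total [ 0.0162  0.0396 -0.0048]
```

View pics/w4b.png

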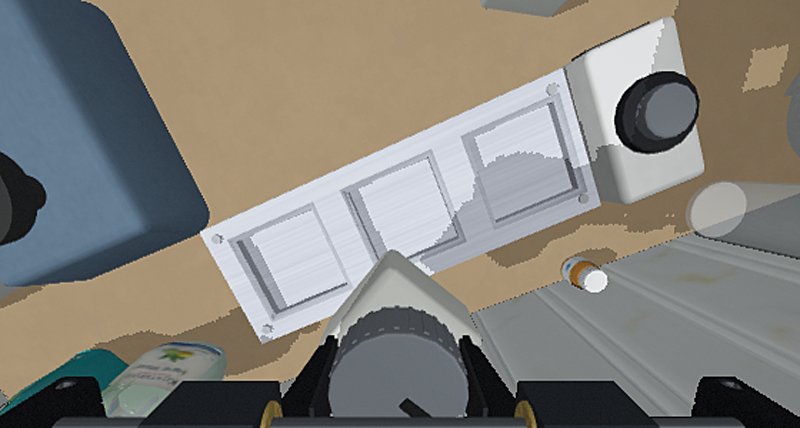

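```bash
python3 - <<'E'
from h import *
np.set_printoptions(precision=1,suppress=True)
i=np.load("pics/w4.npy",allow_pickle=True).item();k=800/560
for n,c in [("plate",[(202,233),(564,70),(600,208),(263,342)]),("A",[(231,237),(313,204),(351,285),(275,320)]),("B",[(343,190),(433,150),(467,243)]),("C",[(461,135),(556,97),(580,195),(495,228)])]:
    P=np.array([plane(i,np.array(p)/k,64)[:2] for p in c]);print(n,P.tolist() if 0 else P.round(1).ravel(),"c",P.mean(0) if len(P)==4 else (P[0]+P[2])/2)
    d=P[1]-P[0];print("   len",np.hypot(*d),"ang",np.degrees(np.arctan2(d[1],d[0])),np.hypot(*(P[2]-P[1])))
print("screws",[plane(i,np.array(p)/k,64)[:2] for p in [(217,239),(551,90),(583,199),(267,329)]])
print("btn",plane(i,np.array((666,112))/k,105))
E
```

```text
plate [ 596.5 -195.3  589.6   89.2  689.4   90.   693.7 -193. ] c [642.3 -52.3]
   len 284.59732939155657 ang 91.38392985669508 99.84104874516085
A [ 607.3 -176.3  607.9 -107.8  675.7 -106.4  680.1 -175.2] c [ 642.8 -141.4]
   len 68.46463757955446 ang 89.47586561968689 67.8366252687495
B [606.9 -83.  605.1 -11.6 677.8 -10.7] c [642.3 -46.8]
   len 71.33296266111941 ang 91.39837688781823 72.69141325194518
C [603.   10.3 603.9  79.7 674.7  78.5 674.8  12.6] c [639.1  45.3]
   len 69.3397307875045 ang 89.23730806487737 70.80923644815786
screws [array([ 604.7, -186.9]), array([598.4,  77.6]), array([678.4,  79.8]), array([ 684.7, -184.7])]
btn [637.2 124.2 105. ]
```

```bash
python3 - <<'E'
from h import *
i=np.load("pics/w4.npy",allow_pickle=True).item();a=cv2.imread("pics/w4.png")
# top view at z=64: cols y from -200..100, rows x from 585..700 ; 2.6 px/mm
k=2.6;w=[(585,-200),(585,100),(700,100),(700,-200)]
src=np.float32([proj(i,(x,y,64)) for x,y in w]);dst=np.float32([((y+200)*k,(x-585)*k) for x,y in w])
t=cv2.warpPerspective(a,cv2.getPerspectiveTransform(src,dst),(int(300*k),int(115*k)),flags=cv2.INTER_CUBIC)
t=cv2.convertScaleAbs(t,alpha=2.2,beta=-250)
for y in range(-200,100,10): cv2.line(t,(int((y+200)*k),0),(int((y+200)*k),10 if y%50 else 25),(0,0,255),1)
for x in range(590,700,10): cv2.line(t,(0,int((x-585)*k)),(10 if x%50 else 25,int((x-585)*k)),(0,0,255),1)
cv2.imwrite("pics/top.png",t)
E
```

```text
(no output)
```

View pics/top.png

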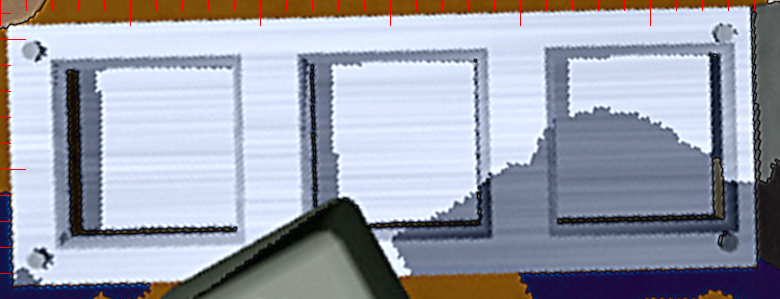

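```bash
python3 - <<'E'
from h import *
i=np.load("pics/w4.npy",allow_pickle=True).item();k=800/560
c=[plane(i,np.array(p)/k,203) for p in [(330,333),(394,251),(479,335)]]
for u,v in((0,1),(1,2)):
    d=c[v]-c[u];print(c[u][:2],np.hypot(*d[:2]),np.degrees(np.arctan2(d[1],d[0])))
plan((642.8,-143.5,170),29)
E
```

```text
[663.06918016 -94.95332059] 47.901145750753535 120.67827918126588
[638.62920552 -53.75614345] 54.86123065157652 23.272858248216377
t 4.9 grasp [684.4 -70.2 228.6] jaw 68.4 q6 -1.39 open 53.3
turn 4 x 0.0403 | lin 3 x [ 0.0391 -0.0523  0.0203] total [ 0.1173 -0.157   0.061 ]
```

Emit:
carry_out(grip=[1,1,1,1,1], linear=[[0,0,0],[0,0,0],[0,0,0],[0,0,0],[0,0,0]], turn=[0.0395,0.0395,0.0395,0.0395,0])

```text
t: 5.4
eef_pos: [683.9, -71.6, 225.3]
tcp_rot: [-2.412, 1.569, 2.994]
ft_force: [0.5, -0.6, -3.4]
opening: 0.563
```

Emit:
carry_out(grip=[1,1,1,1,1], linear=[[0,-0.06,0.02],[0,-0.05,0.02],[0,-0.047,0.021],[0.06,0,0],[0.05,0,0]], turn=[0,0,0,0,0])

```text
t: 5.9
eef_pos: [643.0, -146.1, 170.5]
tcp_rot: [-1.797, 1.571, -2.669]
ft_force: [-0.4, -0.2, -3.0]
opening: 0.561
```

```bash
python3 - <<'E'
from h import *
plan((642.8,-143.5,123.5));s=env.state();print(s["ft_force"],s["moment"])
E
```

```text
t 5.9 grasp [ 643.  -146.1  175.5] jaw 40.0 q6 -1.02 open 53.3
turn 0 x 0.0000 | lin 2 x [ 0.052   0.0015 -0.0021] total [ 0.1041  0.003  -0.0042]
[-0.44224608 -0.20987778 -2.99189961] [-0.03892294 -0.00784774  0.00196917]
```

Emit:
carry_out(grip=[1,1,1,1,1], linear=[[0.03,0.003,-0.004],[0.03,0,0],[0.012,0,0],[0.01,0,0],[0.006,0,0]], turn=[0,0,0,0,0])

```text
t: 6.4
eef_pos: [644.0, -142.6, 127.6]
tcp_rot: [0.7, 1.57, -0.174]
ft_force: [-0.1, 1.2, -3.3]
opening: 0.561
```

```bash
python3 - <<'E'
from h import *
plan((642.8,-143.5,123.5));s=env.state();print(s["ft_force"],s["moment"])
E
```

```text
t 6.4 grasp [ 644.  -142.6  132.6] jaw 39.9 q6 -1.01 open 53.3
turn 0 x 0.0000 | lin 1 x [ 0.0182 -0.003  -0.0001] total [ 0.0182 -0.003  -0.0001]
[-0.08119747  1.17748197 -3.26581897] [-0.04511021  0.0001642  -0.02576018]
```

Emit:
carry_out(grip=[1,1,1,1], linear=[[0.008,-0.001,0],[0.006,-0.001,0],[0.003,0,0],[0,0,0]], turn=[0,0,0,0])

```text
t: 6.8
eef_pos: [643.1, -143.0, 120.1]
tcp_rot: [0.784, 1.57, -0.091]
ft_force: [-2.7, 0.9, 3.1]
opening: 0.559
```

```bash
cat > st.py <<'E'
from h import *
s=env.state();plan((642.8,-143.5,123.5));print(s["ft_force"].round(2),s["moment"].round(3))
E
python3 st.py
```

```text
t 6.8 grasp [ 643.1 -143.   125.1] jaw 39.9 q6 -1.02 open 53.1
turn 0 x 0.0000 | lin 1 x [ 0.0031 -0.0012  0.0003] total [ 0.0031 -0.0012  0.0003]
[-2.68  0.89  3.13] [ 0.212  0.445 -0.002]
```

Emit:
carry_out(grip=[1,1,1,1], linear=[[0,0,0],[0,0,0],[0,0,0],[0,0,0]], turn=[0.045,0.045,0.045,0])

```text
t: 7.2
eef_pos: [643.4, -142.9, 120.0]
tcp_rot: [1.228, 1.569, -0.074]
ft_force: [-2.0, 2.1, 4.4]
opening: 0.563
```

```bash
python3 st.py
```

```text
t 7.2 grasp [ 643.4 -142.9  125. ] jaw 15.4 q6 -0.59 open 53.5
turn 0 x 0.0000 | lin 1 x [ 0.003  -0.0015  0.0007] total [ 0.003  -0.0015  0.0007]
[-2.03  2.07  4.43] [0.379 0.251 0.006]
```

Emit:
carry_out(grip=[1,1], linear=[[0,0,0],[0,0,0]], turn=[0.03,0])

```text
t: 7.4
eef_pos: [643.5, -142.9, 120.0]
tcp_rot: [1.34, 1.569, -0.052]
ft_force: [-1.3, 2.3, 5.8]
opening: 0.562
```

```bash
python3 st.py
```

```text
t 7.4 grasp [ 643.5 -142.9  125. ] jaw 10.3 q6 -0.5 open 53.4
turn 0 x 0.0000 | lin 1 x [ 0.003  -0.0015  0.0009] total [ 0.003  -0.0015  0.0009]
[-1.28  2.3   5.84] [ 0.324  0.241 -0.008]
```

Emit:
carry_out(grip=[1,1], linear=[[0,0,0],[0,0,0]], turn=[0.03,0])

```text
t: 7.6
eef_pos: [643.5, -142.9, 120.0]
tcp_rot: [1.428, 1.569, -0.058]
ft_force: [-0.5, 2.6, 5.4]
opening: 0.565
```

```bash
python3 st.py|tail -1
```

```text
[-0.46  2.58  5.45] [0.394 0.274 0.031]
```

Emit:
carry_out(grip=[1,1], linear=[[0,0,0],[0,0,0]], turn=[0.02,0])

```text
t: 7.8
eef_pos: [643.5, -142.9, 120.0]
tcp_rot: [1.494, 1.569, -0.054]
ft_force: [0.6, 3.2, 4.7]
opening: 0.563
```

```bash
python3 st.py; python3 -c "
from h import *
snap('w5')"
```

```text
t 7.8 grasp [ 643.5 -142.9  125. ] jaw 1.3 q6 -0.34 open 53.5
turn 0 x 0.0000 | lin 1 x [ 0.003  -0.0014  0.0011] total [ 0.003  -0.0014  0.0011]
[0.61 3.22 4.68] [0.382 0.263 0.03 ]
```

Emit:
carry_out(grip=[1,1,1], linear=[[0,0,0],[0,0,0],[0,0,0]], turn=[0.03,0.03,0])

```text
t: 8.15
eef_pos: [643.5, -142.9, 120.0]
tcp_rot: [1.682, 1.569, -0.055]
ft_force: [-0.6, 2.7, 5.5]
opening: 0.559
```

```bash
python3 st.py
```

```text
t 8.15 grasp [ 643.5 -142.9  125. ] jaw -9.5 q6 -0.15 open 53.1
turn 0 x 0.0000 | lin 1 x [ 0.003  -0.0012  0.0013] total [ 0.003  -0.0012  0.0013]
[-0.58  2.71  5.47] [0.382 0.197 0.035]
```

Emit:
carry_out(grip=[1,1,1,1,1], linear=[[0,0,0],[0,0,0],[0,0,0],[0,0,0],[0,0,0]], turn=[0.045,0.045,0.045,0.045,0.045])

```text
t: 8.65
eef_pos: [643.8, -143.2, 120.0]
tcp_rot: [2.201, 1.568, -0.245]
ft_force: [1.6, 0.8, 3.1]
opening: 0.566
```

Emit:
carry_out(grip=[1,1,1,1,1], linear=[[0,0,0],[0,0,0],[0,0,0],[0,0,0],[0,0,0]], turn=[0.045,0.045,0.045,0.045,0])

```text
t: 9.15
eef_pos: [643.8, -143.5, 119.9]
tcp_rot: [2.66, 1.568, -0.35]
ft_force: [1.1, -0.3, 5.4]
opening: 0.562
```

```bash
python3 st.py
```

```text
t 9.15 grasp [ 643.8 -143.4  124.9] jaw -82.4 q6 1.12 open 53.4
turn 0 x 0.0000 | lin 1 x [ 0.0029 -0.0002  0.0019] total [ 0.0029 -0.0002  0.0019]
[ 1.05 -0.35  5.39] [-0.141 -0.002  0.109]
```

Emit:
carry_out(grip=[1,-1,-1,-1,-1], linear=[[0,0,0],[0,0,0],[0,0,0],[0,0,0],[0,0,0]], turn=[0.02,0,0,0,0])

```text
t: 9.65
eef_pos: [642.9, -143.1, 118.9]
tcp_rot: [-0.538, 1.57, 2.673]
ft_force: [-0.4, -0.6, 0.2]
opening: 0.842
```

Emit:
carry_out(grip=[-1,-1,-1,-1,-1], linear=[[-0.05,0,0],[-0.06,0,0],[-0.06,0,0],[-0.06,0,0],[-0.06,0,0]], turn=[0,0,-0.047,-0.047,-0.047])

```text
t: 10.15
eef_pos: [642.9, -143.0, 265.3]
tcp_rot: [-1.176, 1.571, 2.483]
ft_force: [0.1, 0.3, -0.3]
opening: 1.002
```

Emit:
carry_out(grip=[-1,-1,-1,-1,-1], linear=[[-0.05,0,0],[0,0,0],[0,0,0],[0,0,0],[0,0,0]], turn=[-0.047,-0.047,-0.047,-0.047,-0.047])

```text
t: 10.65
eef_pos: [643.0, -143.0, 289.0]
tcp_rot: [-2.036, 1.571, 2.362]
ft_force: [-0.2, 0.6, 0.0]
opening: 1.0
```

Emit:
carry_out(grip=[-1,-1,-1,-1,-1], linear=[[0,0,0],[0,0,0],[0,0,0],[0,0,0],[0,0,0]], turn=[-0.047,-0.047,-0.047,-0.047,-0.047])

```text
t: 11.15
eef_pos: [642.9, -143.1, 288.9]
tcp_rot: [-2.553, 1.57, 2.583]
ft_force: [0.2, -0.2, -0.6]
opening: 1.002
```

Emit:
carry_out(grip=[-1,-1,-1,-1,-1], linear=[[0,0,0],[0,0,0],[0,0,0],[0,0,0],[0,0,0]], turn=[-0.047,-0.047,-0.047,-0.047,-0.03])

```text
t: 11.65
eef_pos: [643.0, -143.1, 288.9]
tcp_rot: [3.087, 1.57, 2.624]
ft_force: [0.2, 0.1, 0.0]
opening: 1.002
```

```bash
python3 - <<'E'
from h import *
plan((540,50,290))
E
```

```text
t 11.65 grasp [ 643.  -143.1  293.9] jaw 63.5 q6 -1.43 open 95.2
turn 0 x 0.0000 | lin 5 x [ 0.0016  0.0507 -0.0713] total [ 0.008   0.2537 -0.3566]
```

Emit:
carry_out(grip=[-1,-1,-1,-1,-1], linear=[[0,0.051,-0.071],[0,0.051,-0.071],[0,0.051,-0.071],[0,0.051,-0.071],[0,0.05,-0.072]], turn=[0,0,0,0,0])

```text
t: 12.15
eef_pos: [540.8, 52.1, 289.1]
tcp_rot: [1.635, 1.571, 1.166]
ft_force: [1.2, 0.7, 0.1]
opening: 1.0
```

Emit:
carry_out(grip=[-1], linear=[[0,0,0]], turn=[0])

```text
t: 12.25
eef_pos: [539.6, 54.2, 289.6]
tcp_rot: [2.392, 1.57, 1.927]
ft_force: [-0.1, -0.9, -0.2]
opening: 1.0
```

```bash
python3 - <<'E'
from h import *
i,a=snap("w6")
for o in caps(i,a,90,[(425,3),(506,103)]): print(o)
print(caps(i,a,138,[(643,-143)]))
plan((506,103,190))
b=snap("s6","scene")[1]
cv2.imwrite("pics/w6b.png",np.hstack([a[:,40:440],cv2.resize(b[100:280,180:352],(400,420),interpolation=cv2.INTER_CUBIC)]))
E
```

```text
(array([426.2,   3.4]), 26.6, array([425.4,   3.7]), (np.float64(-2.3), np.float64(-4.1), 73), array([ 175,   97,   45,   47, 1553], dtype=int32))
(array([506.4, 103.4]), 26.8, array([505.8, 103.7]), (np.float64(-36.2), np.float64(0.1), 72), array([ 282,  122,   44,   44, 1472], dtype=int32))
[(array([ 643.3, -142.5]), 25.6, array([ 647.6, -139.6]), (np.float64(-111.3), np.float64(176.7), 18), array([167, 319,  31,  31, 663], dtype=int32))]
t 12.3 grasp [540.9  52.5 294.6] jaw 63.3 q6 -1.13 open 95.1
turn 0 x 0.0000 | lin 3 x [ 0.0697  0.0196 -0.0359] total [ 0.2092  0.0588 -0.1078]
```

View pics/w6b.png

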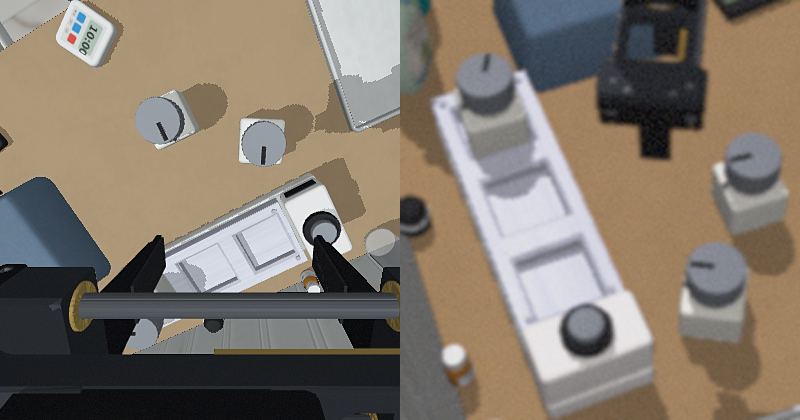

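Emit:
carry_out(grip=[-1,-1,-1,-1,-1], linear=[[0,0.029,-0.054],[0,0.029,-0.054],[0.07,0,0],[0.07,0,0],[0.06,0,0]], turn=[0,0,0,0,0])

```text
t: 12.85
eef_pos: [507.2, 100.2, 187.6]
tcp_rot: [-0.538, 1.571, -1.008]
ft_force: [0.5, -1.0, 0.4]
opening: 0.999
```

Emit:
carry_out(grip=[-1], linear=[[0,0,0]], turn=[0])

```text
t: 12.95
eef_pos: [506.0, 100.0, 186.0]
tcp_rot: [-2.597, 1.565, -3.067]
ft_force: [0.3, -0.4, -0.2]
opening: 0.999
```

```bash
python3 - <<'E'
from h import *
i,a=snap("w7")
o=caps(i,a,90,[(506,103)])[0];print(o)
plan((506,103.5,76))
u,v=proj(i,(506,103,60));u,v=int(u),int(v);y0=max(0,v-90);x0=u-80
# pointer: dark pixels within 24 mm of cap centre
V=a.max(2);ys,xs=np.nonzero(V<70);P=np.array([plane(i,p,90)[:2] for p in zip(xs,ys)]);c=o[2]
P=P[np.hypot(*(P-c).T)<23];d=P.mean(0)-c;w=np.linalg.eigh(np.cov(P.T))[1][:,1];w*=np.sign(w@d);print(len(P),np.degrees(np.arctan2(*w[::-1])),np.degrees(np.arctan2(*d[::-1])))
print(x0,y0);cv2.imwrite("pics/w7b.png",cv2.resize(a[y0:y0+160,x0:x0+170],None,fx=3.5,fy=3.5,interpolation=cv2.INTER_CUBIC))
E
```

```text
(array([505.7, 103.9]), 26.5, array([505.5, 104. ]), (np.float64(-29.2), np.float64(-21.1), 120), array([ 255,  184,   58,   54, 2331], dtype=int32))
t 13.0 grasp [507.  100.1 193.1] jaw 63.0 q6 -1.03 open 95.0
turn 0 x 0.0000 | lin 3 x [ 0.0781  0.0018 -0.0014] total [ 0.2343  0.0055 -0.0042]
107 -28.659813505414157 -28.415379158654012
202 112
```

View pics/w7b.png

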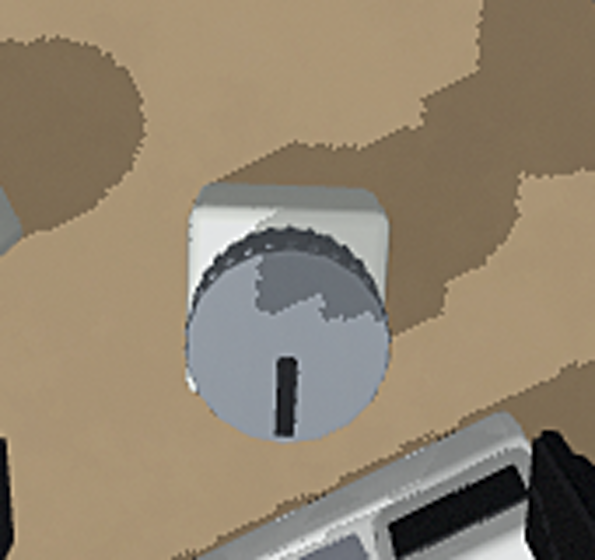

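Emit:
carry_out(grip=[-1,-1,-1,-1,-1], linear=[[0.05,0.006,-0.004],[0.06,0,0],[0.06,0,0],[0.064,0,0],[0,0,0]], turn=[0,0,0,0,0])

```text
t: 13.5
eef_pos: [506.3, 104.1, 70.7]
tcp_rot: [-2.609, 1.568, -3.08]
ft_force: [-0.7, -0.9, 0.4]
opening: 0.999
```

Emit:
carry_out(grip=[1,1,1,1,1], linear=[[0,0,0],[0,0,0],[0,0,0],[0,0,0],[0,0,0]], turn=[0,0,0,0,0])

```text
t: 14.0
eef_pos: [506.7, 104.7, 72.8]
tcp_rot: [0.633, 1.57, 0.163]
ft_force: [0.9, 0.0, -0.0]
opening: 0.637
```

Emit:
carry_out(grip=[1,1,1,1,1], linear=[[0,0,0],[0,0,0],[-0.01,0,0],[-0.05,0,0],[-0.06,0,0]], turn=[0,0,0,0,0])

```text
t: 14.5
eef_pos: [505.6, 104.5, 132.0]
tcp_rot: [-2.589, 1.568, -3.059]
ft_force: [-0.3, 0.2, -1.9]
opening: 0.566
```

Emit:
carry_out(grip=[1,1,1,1,1], linear=[[-0.06,0,0],[-0.06,0,0],[-0.05,0,0],[0,0,0],[0,0,0]], turn=[0,0,-0.041,-0.041,-0.041])

```text
t: 15.0
eef_pos: [506.2, 104.6, 217.9]
tcp_rot: [0.171, 1.57, 0.093]
ft_force: [0.1, 0.0, -2.6]
opening: 0.564
```

Emit:
carry_out(grip=[1,1], linear=[[0,0,0],[0,0,0]], turn=[-0.041,0])

```text
t: 15.2
eef_pos: [506.1, 104.6, 217.1]
tcp_rot: [-3.076, 1.57, -3.029]
ft_force: [0.1, -0.3, -3.0]
opening: 0.566
```

```bash
python3 - <<'E'
from h import *
plan((640.9,-48.5,175))
E
```

```text
t 15.2 grasp [506.1 104.6 222.1] jaw 92.7 q6 -1.54 open 53.7
turn 0 x 0.0000 | lin 5 x [ 0.0188 -0.0637  0.051 ] total [ 0.0941 -0.3185  0.2549]
```

Emit:
carry_out(grip=[1,1,1,1,1], linear=[[0,-0.064,0.051],[0,-0.064,0.051],[0,-0.064,0.051],[0,-0.064,0.051],[0,-0.0625,0.051]], turn=[0,0,0,0,0])

```text
t: 15.7
eef_pos: [641.7, -50.1, 216.9]
tcp_rot: [2.88, 1.57, 2.92]
ft_force: [-1.0, -0.6, -3.4]
opening: 0.564
```

Emit:
carry_out(grip=[1,1,1], linear=[[0.05,0,0],[0.044,0,0],[0,0,0]], turn=[0,0,0])

```text
t: 16.0
eef_pos: [639.6, -48.8, 167.0]
tcp_rot: [2.908, 1.565, 2.949]
ft_force: [-0.1, 0.0, -0.8]
opening: 0.567
```

```bash
sed -i 's/642.8,-143.5,123.5/640.9,-48.5,123.5/' st.py; python3 st.py
```

```text
t 16.0 grasp [639.6 -48.8 172. ] jaw 92.4 q6 -1.79 open 53.8
turn 0 x 0.0000 | lin 1 x [0.0969 0.0003 0.0032] total [0.0969 0.0003 0.0032]
[-0.14  0.   -0.84] [0.068 0.061 0.016]
```

Emit:
carry_out(grip=[1,1,1,1,1], linear=[[0.03,0,0.003],[0.025,0,0],[0.012,0,0],[0.01,0,0],[0.005,0,0]], turn=[0,0,0,0,0])

```text
t: 16.5
eef_pos: [642.5, -48.5, 128.9]
tcp_rot: [1.271, 1.571, 1.316]
ft_force: [-0.1, -0.3, -2.6]
opening: 0.564
```

```bash
python3 st.py
```

```text
t 16.5 grasp [642.5 -48.5 133.9] jaw 92.6 q6 -1.79 open 53.6
turn 0 x 0.0000 | lin 1 x [ 0.0208  0.0002 -0.0032] total [ 0.0208  0.0002 -0.0032]
[-0.15 -0.29 -2.64] [0.029 0.019 0.015]
```

Emit:
carry_out(grip=[1,1,1,1], linear=[[0.008,0,-0.002],[0.008,0,0],[0.002,0,0],[0,0,0]], turn=[0,0,0,0])

```text
t: 16.9
eef_pos: [641.6, -48.7, 120.6]
tcp_rot: [0.002, 1.57, 0.047]
ft_force: [-1.8, 1.3, 2.1]
opening: 0.563
```

```bash
python3 st.py
```

```text
t 16.9 grasp [641.6 -48.7 125.6] jaw 92.6 q6 -1.79 open 53.5
turn 0 x 0.0000 | lin 1 x [ 0.0041  0.0004 -0.0013] total [ 0.0041  0.0004 -0.0013]
[-1.82  1.3   2.12] [ 0.075  0.297 -0.002]
```

Seated. Now the gentle test turn.

Emit:
carry_out(grip=[1,1,1,1], linear=[[0,0,0],[0,0,0],[0,0,0],[0,0,0]], turn=[0.045,0.045,0.045,0])

```text
t: 17.3
eef_pos: [641.8, -48.5, 120.6]
tcp_rot: [0.51, 1.57, 0.129]
ft_force: [0.7, 0.9, 1.6]
opening: 0.566
```

```bash
python3 st.py
```

```text
t 17.3 grasp [641.8 -48.5 125.6] jaw 68.2 q6 -1.37 open 53.8
turn 0 x 0.0000 | lin 1 x [ 0.0042 -0.0007 -0.0018] total [ 0.0042 -0.0007 -0.0018]
[0.66 0.89 1.65] [ 0.297 -0.043  0.08 ]
```

Emit:
carry_out(grip=[1,1], linear=[[0,0,0],[0,0,0]], turn=[0.03,0])

```text
t: 17.5
eef_pos: [641.9, -48.5, 120.5]
tcp_rot: [0.621, 1.57, 0.151]
ft_force: [1.1, 2.4, 2.6]
opening: 0.562
```

```bash
python3 st.py
```

```text
t 17.5 grasp [641.9 -48.5 125.5] jaw 63.0 q6 -1.28 open 53.4
turn 0 x 0.0000 | lin 1 x [ 0.004  -0.0009 -0.0017] total [ 0.004  -0.0009 -0.0017]
[1.11 2.42 2.63] [ 0.466 -0.245  0.182]
```

Emit:
carry_out(grip=[1,1,1], linear=[[0,0,0],[0,0,0],[0,0,0]], turn=[-0.03,-0.028,0])

```text
t: 17.8
eef_pos: [641.8, -48.6, 120.5]
tcp_rot: [0.308, 1.57, 0.023]
ft_force: [1.3, 2.0, 3.3]
opening: 0.565
```

```bash
python3 st.py
```

```text
t 17.8 grasp [641.8 -48.6 125.5] jaw 73.7 q6 -1.46 open 53.7
turn 0 x 0.0000 | lin 1 x [ 0.004  -0.0003 -0.0018] total [ 0.004  -0.0003 -0.0018]
[1.31 2.02 3.27] [ 0.355 -0.107 -0.051]
```

Emit:
carry_out(grip=[1,1,1,1,1], linear=[[-0.02,0,0],[-0.04,0,0],[-0.05,0,0],[-0.06,0,0],[-0.05,0,0]], turn=[0,0,0,0,0])

```text
t: 18.3
eef_pos: [641.3, -48.8, 231.9]
tcp_rot: [-1.33, 1.571, -1.621]
ft_force: [0.7, -0.8, -2.3]
opening: 0.565
```

```bash
python3 - <<'E'
from h import *
plan((450,180,230))
i=np.load("pics/w1.npy",allow_pickle=True).item()
for p in [(548,0),(614,250),(784,207)]: print(plane(i,np.array(p)/1.4,20).round(0))
S=cams.camera_info("scene")
for p in [(319,294),(447,249),(490,322),(360,368)]: print(plane(S,p,20).round(0))
E
```

```text
t 18.3 grasp [641.3 -48.8 236.9] jaw 73.3 q6 -1.46 open 53.7
turn 0 x 0.0000 | lin 6 x [ 0.0023  0.0548 -0.083 ] total [ 0.0136  0.3286 -0.4979]
[306. 230.  20.]
[555. 233.  20.]
[577. 407.  20.]
[556. 246.  20.]
[259. 253.  20.]
[263. 422.  20.]
[541. 409.  20.]
```

```bash
python3 - <<'E'
from h import *
plan((470,320,220))
E
```

```text
t 18.3 grasp [641.3 -48.8 236.9] jaw 73.3 q6 -1.46 open 53.7
turn 0 x 0.0000 | lin 9 x [ 0.0037  0.0676 -0.06  ] total [ 0.0336  0.6083 -0.54  ]
```

Emit:
carry_out(grip=[1,1,1,1,1], linear=[[0,0.06,-0.054],[0,0.068,-0.06],[0,0.068,-0.06],[0,0.068,-0.06],[0,0.068,-0.06]], turn=[0,0,0,0,0])

```text
t: 18.8
eef_pos: [547.1, 153.7, 230.5]
tcp_rot: [-1.933, 1.571, -2.225]
ft_force: [0.8, 1.0, -2.8]
opening: 0.566
```

Emit:
carry_out(grip=[1,1,1,1,1], linear=[[0,0.068,-0.06],[0,0.068,-0.06],[0,0.068,-0.06],[0,0.06,-0.06],[0,0.01,-0.006]], turn=[0,0,0,0,0])

```text
t: 19.3
eef_pos: [467.3, 322.0, 230.5]
tcp_rot: [3.115, 1.57, 2.828]
ft_force: [0.6, -0.1, -2.2]
opening: 0.559
```

Emit:
carry_out(grip=[1,1,1,1,1], linear=[[0.06,0,0],[0.08,0,0],[0.08,0,0],[0.03,0,0],[0,0,0]], turn=[0,0,0,0,0])

```text
t: 19.8
eef_pos: [469.1, 318.1, 103.2]
tcp_rot: [-2.325, 1.566, -2.617]
ft_force: [0.1, 0.3, -3.2]
opening: 0.562
```

```bash
sed -i 's/640.9,-48.5,123.5/470,320,79/' st.py; python3 st.py; python3 -c "
from h import *
i,a=snap('w8')"
```

```text
t 19.8 grasp [469.1 318.1 108.2] jaw 73.3 q6 -0.8 open 53.4
turn 0 x 0.0000 | lin 1 x [0.0583 0.0044 0.0009] total [0.0583 0.0044 0.0009]
[ 0.14  0.34 -3.22] [-0.025  0.04  -0.001]
```

View pics/w8.png

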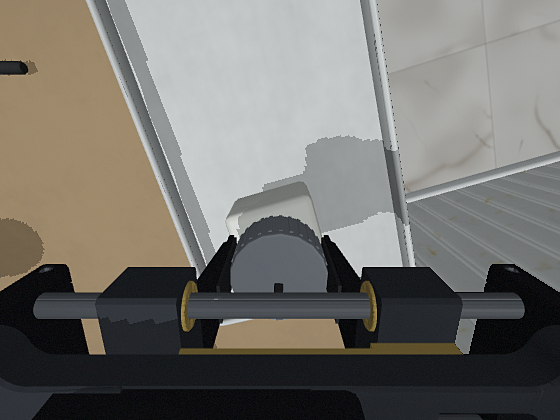

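```bash
python3 - <<'E'
from h import *
i=np.load("pics/w8.npy",allow_pickle=True).item()
for p in [(95,0),(155,140),(203,265),(366,0),(390,130),(408,265),(225,322)]: print(p,plane(i,p,20).round(0))
E
```

```text
(95, 0) [275. 239.  20.]
(155, 140) [377. 240.  20.]
(203, 265) [493. 237.  20.]
(366, 0) [331. 423.  20.]
(390, 130) [424. 423.  20.]
(408, 265) [547. 417.  20.]
(225, 322) [558. 236.  20.]
```

Emit:
carry_out(grip=[1,1,1,1,1], linear=[[0.03,0.004,0],[0.016,0,0],[0.006,0,0],[0.003,0,0],[0,0,0]], turn=[0,0,0,0,0])

```text
t: 20.35
eef_pos: [470.5, 321.0, 78.1]
tcp_rot: [0.799, 1.57, 0.508]
ft_force: [0.5, 1.1, -1.7]
opening: 0.563
```

```bash
python3 st.py
```

```text
t 20.35 grasp [470.5 321.   83.1] jaw 73.3 q6 -0.8 open 53.4
turn 0 x 0.0000 | lin 1 x [ 0.0083 -0.0022 -0.0004] total [ 0.0083 -0.0022 -0.0004]
[ 0.47  1.12 -1.71] [ 0.004 -0.013  0.003]
```

Emit:
carry_out(grip=[1,1,1], linear=[[0.004,0,0],[0.004,0,0],[0,0,0]], turn=[0,0,0])

```text
t: 20.65
eef_pos: [470.5, 321.1, 74.1]
tcp_rot: [0.832, 1.57, 0.541]
ft_force: [-0.2, -1.0, 0.9]
opening: 0.563
```

```bash
python3 st.py
```

```text
t 20.65 grasp [470.5 321.1  79.1] jaw 73.3 q6 -0.8 open 53.5
turn 0 x 0.0000 | lin 1 x [ 0.0003 -0.0023 -0.0003] total [ 0.0003 -0.0023 -0.0003]
[-0.19 -0.98  0.93] [-0.041  0.05  -0.02 ]
```

Emit:
carry_out(grip=[-1,-1,-1,-1,-1], linear=[[0,0,0],[0,0,0],[0,0,0],[0,0,0],[-0.02,0,0]], turn=[0,0,0,0,0])

```text
t: 21.15
eef_pos: [469.8, 320.7, 83.0]
tcp_rot: [-2.399, 1.569, -2.69]
ft_force: [-0.1, -0.6, 0.7]
opening: 0.928
```

Emit:
carry_out(grip=[-1,-1,-1,-1,-1], linear=[[-0.05,0,0],[-0.08,0,0],[-0.08,0,0],[-0.08,0,0],[-0.08,0,0]], turn=[0,0,0,0,0])

```text
t: 21.65
eef_pos: [469.9, 320.8, 271.2]
tcp_rot: [0.809, 1.57, 0.518]
ft_force: [0.5, -0.4, 0.4]
opening: 0.999
```

```bash
python3 - <<'E'
from h import *
i,a=snap("w9");print(caps(i,a,92,[(470,320)]))
plan((450,30,280))
u,v=map(int,proj(i,(470,320,60)));print(u,v);cv2.imwrite("pics/w9b.png",cv2.resize(a[v-100:v+60,u-90:u+90],None,fx=3,fy=3,interpolation=cv2.INTER_CUBIC))
E
```

```text
[(array([470.2, 319.8]), 26.9, array([469.7, 320. ]), (np.float64(-19.2), np.float64(-1.3), 71), array([ 257,  169,   44,   43, 1433], dtype=int32))]
t 21.7 grasp [471.5 321.7 282.7] jaw 73.3 q6 -0.8 open 95.0
turn 0 x 0.0000 | lin 6 x [ 0.0004 -0.0952  0.021 ] total [ 0.0024 -0.5713  0.1259]
278 184
```

View pics/w9b.png

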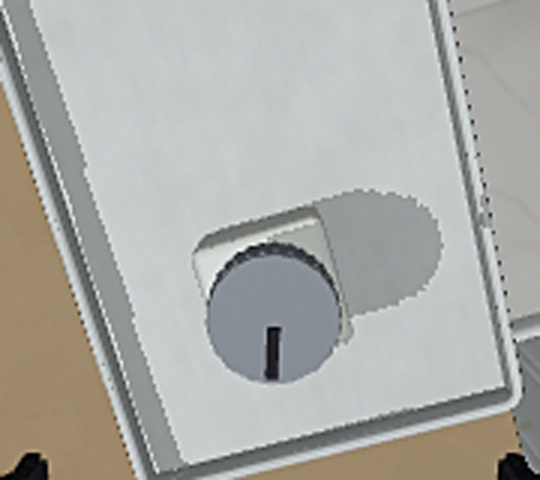

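Emit:
carry_out(grip=[-1,-1,-1,-1,-1], linear=[[0,-0.09,0.02],[0,-0.095,0.021],[0,-0.095,0.021],[0,-0.095,0.021],[0,-0.095,0.021]], turn=[0,0,0,0,0])

```text
t: 22.2
eef_pos: [452.1, 79.2, 269.2]
tcp_rot: [0.359, 1.57, 0.069]
ft_force: [0.7, -0.2, 0.3]
opening: 1.003
```

Emit:
carry_out(grip=[-1,-1], linear=[[0,-0.095,0.021],[0,0,0]], turn=[0,0])

```text
t: 22.4
eef_pos: [448.7, 28.1, 269.2]
tcp_rot: [-0.522, 1.57, -0.818]
ft_force: [0.2, 0.3, -0.4]
opening: 1.001
```

```bash
cat > look.py <<'E'
import sys
from h import *
n,x,y=sys.argv[1],float(sys.argv[2]),float(sys.argv[3])
i,a=snap(n);o=caps(i,a,90,[(x,y)])[0];print(o);c=o[2]
V=a.max(2);ys,xs=np.nonzero(V<70);P=np.array([plane(i,p,90)[:2] for p in zip(xs,ys)])
P=P[np.hypot(*(P-c).T)<23];d=P.mean(0)-c;w=np.linalg.eigh(np.cov(P.T))[1][:,1];w*=np.sign(w@d);print(len(P),np.degrees(np.arctan2(*w[::-1])),np.degrees(np.arctan2(*d[::-1])))
for z in (190,76): plan((c[0],c[1],z))
u,v=map(int,proj(i,(c[0],c[1],60)));y0,x0=max(v-90,0),max(u-80,0);print("crop",x0,y0)
cv2.imwrite("pics/%sb.png"%n,cv2.resize(a[y0:y0+150,x0:x0+170],None,fx=3.5,fy=3.5,interpolation=cv2.INTER_CUBIC))
E
python3 look.py w10 425.4 3.5
```

```text
(array([425.1,   3.3]), 26.6, array([424.7,   3.4]), (np.float64(-5.6), np.float64(2.1), 71), array([ 231,  155,   45,   45, 1475], dtype=int32))
64 -4.847324010862704 -4.731156555468016
t 22.45 grasp [449.   30.1 274.2] jaw 73.1 q6 -1.36 open 94.8
turn 0 x 0.0000 | lin 2 x [ 0.0842 -0.0326 -0.0155] total [ 0.1684 -0.0653 -0.031 ]
t 22.45 grasp [449.   30.1 274.2] jaw 73.1 q6 -1.36 open 94.8
turn 0 x 0.0000 | lin 5 x [ 0.0793 -0.0131 -0.0062] total [ 0.3964 -0.0653 -0.0312]
crop 175 82
```

Emit:
carry_out(grip=[-1,-1,-1,-1,-1], linear=[[0,-0.065,-0.031],[0.08,0,0],[0.09,0,0],[0.08,0,0],[0.06,0,0]], turn=[0,0,0,0,0])

```text
t: 22.95
eef_pos: [424.6, 6.8, 112.0]
tcp_rot: [2.94, 1.57, 2.65]
ft_force: [0.3, -0.3, 0.2]
opening: 1.001
```

Emit:
carry_out(grip=[-1,-1], linear=[[0,0,0],[0,0,0]], turn=[0,0])

```text
t: 23.15
eef_pos: [425.3, 6.4, 114.2]
tcp_rot: [2.966, 1.57, 2.676]
ft_force: [0.2, 0.2, 1.1]
opening: 1.0
```

```bash
sed -i 's/470,320,79/424.9,3.4,76/' st.py; python3 st.py
```

```text
t 23.15 grasp [425.3   6.4 119.2] jaw 73.4 q6 -1.42 open 95.0
turn 0 x 0.0000 | lin 1 x [ 0.0864 -0.006   0.0009] total [ 0.0864 -0.006   0.0009]
[0.16 0.22 1.11] [-0.032  0.06  -0.017]
```

Emit:
carry_out(grip=[-1,-1,-1,-1], linear=[[0.03,-0.006,0],[0.03,0,0],[0.026,0,0],[0,0,0]], turn=[0,0,0,0])

```text
t: 23.55
eef_pos: [424.7, 3.1, 71.4]
tcp_rot: [0.257, 1.57, -0.033]
ft_force: [0.1, 0.6, 1.1]
opening: 1.0
```

Emit:
carry_out(grip=[1,1,1,1,1], linear=[[0,0,0],[0,0,0],[0,0,0],[0,0,0],[0,0,0]], turn=[0,0,0,0,0])

```text
t: 24.05
eef_pos: [424.3, 2.8, 70.9]
tcp_rot: [0.336, 1.57, 0.045]
ft_force: [-0.3, 0.7, -0.1]
opening: 0.638
```

Emit:
carry_out(grip=[1,1,1,1,1], linear=[[0,0,0],[0,0,0],[-0.01,0,0],[-0.05,0,0],[-0.06,0,0]], turn=[0,0,0,0,0])

```text
t: 24.55
eef_pos: [423.3, 2.9, 130.7]
tcp_rot: [-3.0, 1.568, 2.992]
ft_force: [0.4, -0.0, -2.2]
opening: 0.565
```

Emit:
carry_out(grip=[1,1,1,1,1], linear=[[-0.06,0,0],[-0.06,0,0],[-0.05,0,0],[0,0,0],[0,0,0]], turn=[0,0,-0.017,-0.017,0])

```text
t: 25.05
eef_pos: [423.9, 2.8, 216.2]
tcp_rot: [0.035, 1.57, -0.148]
ft_force: [-0.3, -0.3, -2.4]
opening: 0.563
```

```bash
sed -i 's/424.9,3.4,76/641.7,-48.6,175/' st.py; python3 st.py
```

```text
t 25.05 grasp [423.8   2.8 221.2] jaw 79.5 q6 -1.54 open 53.5
turn 0 x 0.0000 | lin 5 x [ 0.0186 -0.0043  0.0894] total [ 0.0928 -0.0217  0.4471]
[-0.33 -0.27 -2.39] [0.014 0.003 0.015]
```

Emit:
carry_out(grip=[1,1,1,1,1], linear=[[0,-0.004,0.085],[0,-0.0045,0.09],[0,-0.0045,0.09],[0,-0.0045,0.09],[0,-0.004,0.09]], turn=[0,0,0,0,0])

```text
t: 25.55
eef_pos: [642.0, -48.9, 214.4]
tcp_rot: [3.134, 1.568, 2.948]
ft_force: [0.0, -0.2, -2.1]
opening: 0.565
```

Emit:
carry_out(grip=[1,1,1], linear=[[0.05,0,0.002],[0.04,0,0],[0,0,0]], turn=[0,0,0])

```text
t: 25.85
eef_pos: [640.2, -48.5, 166.7]
tcp_rot: [-3.14, 1.563, 2.957]
ft_force: [-0.0, 0.3, -2.6]
opening: 0.564
```

```bash
sed -i 's/641.7,-48.6,175/641.7,-48.6,124.5/' st.py; python3 st.py
```

```text
t 25.85 grasp [640.3 -48.5 171.7] jaw 79.4 q6 -1.56 open 53.6
turn 0 x 0.0000 | lin 1 x [0.0943 0.0003 0.0035] total [0.0943 0.0003 0.0035]
[-0.01  0.28 -2.61] [0.072 0.047 0.01 ]
```

Emit:
carry_out(grip=[1,1,1,1,1], linear=[[0.03,0,0.001],[0.025,0,0],[0.012,0,0],[0.01,0,0],[0.005,0,0]], turn=[0,0,0,0,0])

```text
t: 26.35
eef_pos: [642.5, -48.0, 132.8]
tcp_rot: [0.453, 1.569, 0.269]
ft_force: [-15.8, 7.4, 40.5]
opening: 0.56
```

```bash
python3 st.py
```

```text
t 26.35 grasp [642.5 -48.  137.8] jaw 79.5 q6 -1.56 open 53.2
turn 0 x 0.0000 | lin 1 x [ 0.0266 -0.0015 -0.0014] total [ 0.0266 -0.0015 -0.0014]
[-15.84   7.37  40.45] [ 1.153  2.671 -0.005]
```

Emit:
carry_out(grip=[1,1,1,1], linear=[[0.006,0,0],[0.006,0,0],[0.002,0,0],[0,0,0]], turn=[0,0,0,0])

```text
t: 26.75
eef_pos: [642.9, -48.1, 127.1]
tcp_rot: [0.184, 1.567, -0.0]
ft_force: [-12.9, 6.3, 32.0]
opening: 0.563
```

```bash
python3 st.py
```

```text
t 26.75 grasp [642.9 -48.1 132.1] jaw 79.5 q6 -1.56 open 53.5
turn 0 x 0.0000 | lin 1 x [ 0.0153 -0.0015 -0.0022] total [ 0.0153 -0.0015 -0.0022]
[-12.89   6.28  31.95] [0.894 1.939 0.007]
```

Emit:
carry_out(grip=[1,1,1,1,1], linear=[[-0.02,0,0],[-0.04,0,0],[-0.06,0,0],[-0.06,0,0],[0,0,0]], turn=[0,0,0,0,0])

```text
t: 27.25
eef_pos: [643.9, -49.0, 216.9]
tcp_rot: [0.01, 1.564, -0.174]
ft_force: [-0.8, 0.7, -3.1]
opening: 0.567
```

```bash
python3 st.py;python3 - <<'E'
from h import *
i,a=snap("w11");b=snap("d11","side")[1]
cv2.imwrite("pics/w11b.png",np.hstack([a[150:350,180:400].repeat(2,0).repeat(2,1),cv2.resize(b[190:290,260:350],(360,400),interpolation=cv2.INTER_CUBIC)]))
E
```

```text
t 27.25 grasp [643.9 -49.  221.9] jaw 79.5 q6 -1.56 open 53.8
turn 0 x 0.0000 | lin 2 x [ 0.0974 -0.     -0.0029] total [ 1.948e-01 -1.000e-04 -5.800e-03]
[-0.77  0.7  -3.08] [ 0.036 -0.002 -0.017]
```

View pics/w11b.png

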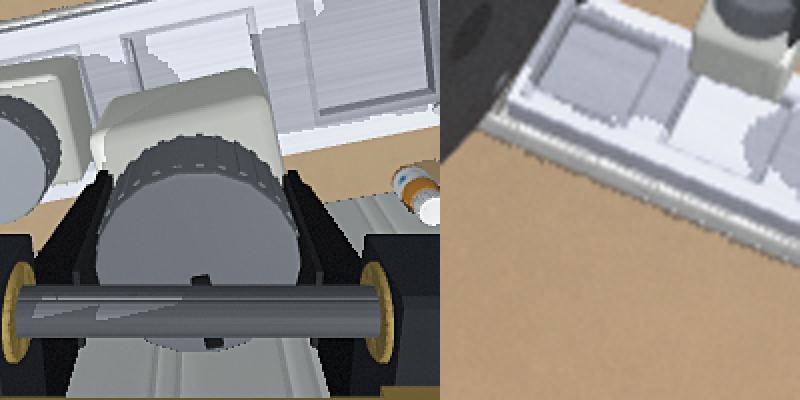

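```bash
python3 - <<'E'
from h import *
i=np.load("pics/w11.npy",allow_pickle=True).item()
def an(p,q,z):
    A,B=[plane(i,(180+u/2,150+v/2),z) for u,v in (p,q)];d=B-A;return np.degrees(np.arctan2(d[1],d[0])).round(1),np.hypot(*d[:2]).round(1),A[:2].round(1),B[:2].round(1)
print("top body rear upper edge",an((122,124),(250,84),196))
print("outer silhouette rear",an((107,103+0),(245,68),146))
print("right",an((269,95),(281,165),196))
print("socket",an((125,40),(250,8),64),an((138,45),(245,18),64))
print("pointer",an((200,278),(213,345),211+26))
a=cv2.imread("pics/w11.png")[170:240,215:335];cv2.imwrite("pics/w11c.png",cv2.resize(cv2.convertScaleAbs(a,alpha=1.5,beta=-80),None,fx=6.5,fy=6.5,interpolation=cv2.INTER_CUBIC))
E
```

```text
top body rear upper edge (np.float64(97.5), np.float64(42.6), array([614.7, -68.8]), array([609.1, -26.5]))
outer silhouette rear (np.float64(94.1), np.float64(57.5), array([620.2, -82.6]), array([616. , -25.2]))
right (np.float64(0.9), np.float64(24.3), array([613.7, -21.2]), array([638. , -20.8]))
socket (np.float64(93.8), np.float64(68.5), array([609.3, -82.6]), array([604.7, -14.2])) (np.float64(93.7), np.float64(58.8), array([613.2, -76.3]), array([609.4, -17.6]))
pointer (np.float64(-0.9), np.float64(21.8), array([648.3, -49.8]), array([670.1, -50.2]))
```

View pics/w11c.png

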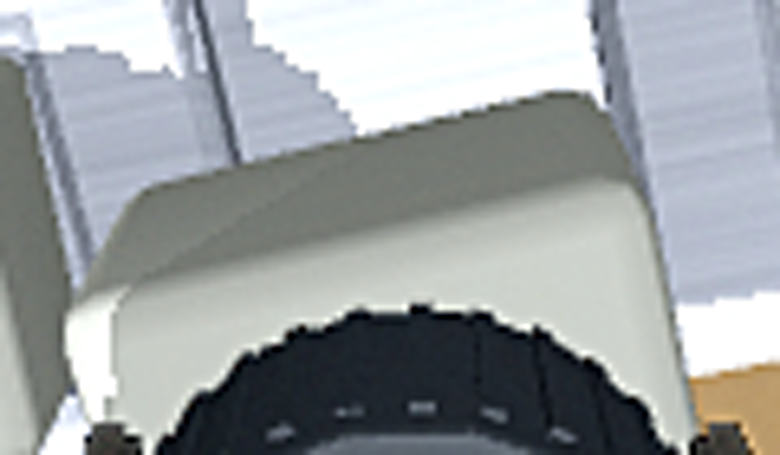

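Emit:
carry_out(grip=[1,1,1], linear=[[0.04,0,0],[0.03,0,0],[0,0,0]], turn=[0,0,0])

```text
t: 27.65
eef_pos: [640.9, -48.5, 174.0]
tcp_rot: [3.133, 1.565, 2.949]
ft_force: [0.5, -0.7, -3.4]
opening: 0.567
```

Emit:
carry_out(grip=[1,1,1], linear=[[0,0,0],[0,0,0],[0,0,0]], turn=[0,0,0])

```text
t: 27.95
eef_pos: [642.6, -48.8, 178.2]
tcp_rot: [0.088, 1.57, -0.096]
ft_force: [-0.1, 0.5, -2.8]
opening: 0.563
```

```bash
sed -i 's/641.7,-48.6,124.5/641,-48.4,124.5/' st.py; python3 st.py
```

```text
t 27.95 grasp [642.6 -48.8 183.2] jaw 79.5 q6 -1.57 open 53.5
turn 0 x 0.0000 | lin 2 x [ 0.0587  0.0001 -0.0017] total [ 1.173e-01  1.000e-04 -3.300e-03]
[-0.07  0.48 -2.8 ] [ 0.009 -0.031 -0.018]
```

Emit:
carry_out(grip=[1,1,1,1,1], linear=[[0.03,0,-0.0035],[0.03,0,0],[0.016,0,0],[0,0,0],[0,0,0]], turn=[0,0,0,0,0])

```text
t: 28.45
eef_pos: [641.0, -48.4, 140.2]
tcp_rot: [0.165, 1.57, -0.019]
ft_force: [-0.3, 0.1, -2.2]
opening: 0.562
```

```bash
python3 st.py
```

```text
t 28.45 grasp [641.  -48.4 145.2] jaw 79.5 q6 -1.57 open 53.4
turn 0 x 0.0000 | lin 1 x [0.0414 0.     0.    ] total [0.0414 0.     0.    ]
[-0.33  0.13 -2.23] [0.027 0.026 0.002]
```

Emit:
carry_out(grip=[1,1,1,1], linear=[[0.006,0,0],[0.006,0,0],[0.006,0,0],[0,0,0]], turn=[0,0,0,0])

```text
t: 28.85
eef_pos: [640.5, -48.4, 130.2]
tcp_rot: [2.998, 1.57, 2.814]
ft_force: [-0.0, -0.3, -2.8]
opening: 0.564
```

```bash
python3 st.py
```

```text
t 28.85 grasp [640.5 -48.4 135.2] jaw 79.5 q6 -1.57 open 53.6
turn 0 x 0.0000 | lin 1 x [0.0214 0.0001 0.001 ] total [0.0214 0.0001 0.001 ]
[-0.   -0.28 -2.79] [ 0.012  0.033 -0.016]
```

Emit:
carry_out(grip=[1,1,1,1], linear=[[0.006,0,0],[0.006,0,0],[0.002,0,0],[0,0,0]], turn=[0,0,0,0])

```text
t: 29.25
eef_pos: [640.6, -48.4, 123.4]
tcp_rot: [2.977, 1.57, 2.793]
ft_force: [0.2, 0.6, -2.6]
opening: 0.566
```

```bash
python3 st.py
```

```text
t 29.25 grasp [640.6 -48.4 128.4] jaw 79.5 q6 -1.57 open 53.8
turn 0 x 0.0000 | lin 1 x [0.0077 0.0002 0.0008] total [0.0077 0.0002 0.0008]
[ 0.18  0.59 -2.62] [ 0.025 -0.02  -0.006]
```

Emit:
carry_out(grip=[1,1,1], linear=[[0.006,0,0],[0.004,0,0],[0,0,0]], turn=[0,0,0])

```text
t: 29.55
eef_pos: [640.5, -48.4, 118.3]
tcp_rot: [2.913, 1.57, 2.729]
ft_force: [-0.7, -0.4, -3.1]
opening: 0.561
```

```bash
python3 st.py
```

```text
t 29.55 grasp [640.5 -48.4 123.3] jaw 79.5 q6 -1.57 open 53.3
turn 0 x 0.0000 | lin 1 x [-0.0024  0.0001  0.0009] total [-0.0024  0.0001  0.0009]
[-0.67 -0.37 -3.08] [ 0.025  0.044 -0.035]
```

Emit:
carry_out(grip=[1,1,1], linear=[[0.004,0,0],[0.002,0,0],[0,0,0]], turn=[0,0,0])

```text
t: 29.85
eef_pos: [640.6, -48.4, 115.5]
tcp_rot: [2.737, 1.571, 2.553]
ft_force: [0.4, 0.2, -3.4]
opening: 0.565
```

```bash
python3 st.py; python3 - <<'E'
from h import *
b=snap("d12","side")[1];c=snap("s12","scene")[1]
cv2.imwrite("pics/d12b.png",np.hstack([cv2.resize(b[160:280,250:390],(400,343),interpolation=cv2.INTER_CUBIC),cv2.resize(c[120:240,190:330],(400,343),interpolation=cv2.INTER_CUBIC)]))
E
```

```text
t 29.85 grasp [640.6 -48.4 120.5] jaw 79.5 q6 -1.57 open 53.7
turn 0 x 0.0000 | lin 1 x [-0.0081  0.0001  0.0007] total [-0.0081  0.0001  0.0007]
[ 0.44  0.22 -3.41] [ 0.007 -0.021 -0.008]
```

View pics/d12b.png

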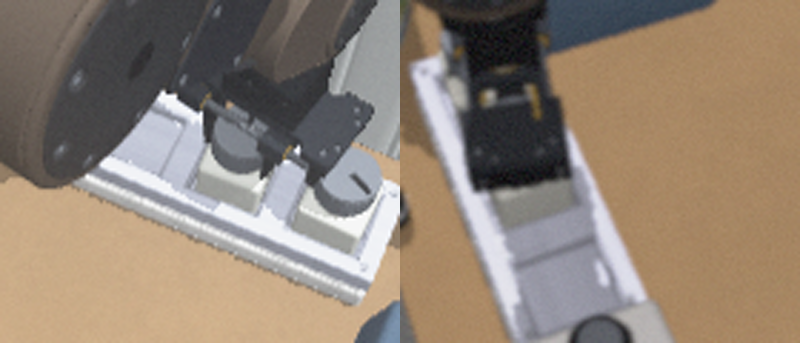

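Emit:
carry_out(grip=[1,1,1], linear=[[0.003,0,0],[0.001,0,0],[0,0,0]], turn=[0,0,0])

```text
t: 30.25
eef_pos: [641.0, -48.5, 114.0]
tcp_rot: [0.038, 1.57, -0.146]
ft_force: [1.2, -0.4, 1.5]
opening: 0.561
```

```bash
python3 st.py|tail -1
```

```text
[ 1.21 -0.38  1.49] [-0.056 -0.102  0.002]
```

Emit:
carry_out(grip=[1,1,1], linear=[[0.003,0,0],[0.001,0,0],[0,0,0]], turn=[0,0,0])

```text
t: 30.55
eef_pos: [641.6, -48.8, 113.5]
tcp_rot: [-0.045, 1.568, -0.229]
ft_force: [-0.7, -1.6, 13.4]
opening: 0.564
```

```bash
python3 st.py
```

```text
t 30.55 grasp [641.5 -48.8 118.5] jaw 79.5 q6 -1.57 open 53.6
turn 0 x 0.0000 | lin 1 x [-0.0119  0.0005 -0.0011] total [-0.0119  0.0005 -0.0011]
[-0.74 -1.61 13.42] [-0.169  0.374 -0.002]
```

Emit:
carry_out(grip=[0,0,0,0,1], linear=[[-0.003,0,0],[0,0,0],[-0.006,0,0],[-0.002,0,0],[0,0,0]], turn=[0,0,0,0,0])

```text
t: 31.05
eef_pos: [640.4, -48.3, 116.7]
tcp_rot: [3.001, 1.57, 2.817]
ft_force: [0.2, -0.1, -2.6]
opening: 0.56
```

Emit:
carry_out(grip=[1,1,1,1,1], linear=[[0,0,0],[0,0,0],[0,0,0],[0,0,0],[0,0,0]], turn=[0,0,0,0,0])

```text
t: 31.55
eef_pos: [640.7, -48.4, 117.1]
tcp_rot: [1.41, 1.571, 1.226]
ft_force: [-0.3, 1.0, -3.3]
opening: 0.563
```

```bash
python3 st.py
```

```text
t 31.55 grasp [640.7 -48.4 122.1] jaw 79.5 q6 -1.57 open 53.5
turn 0 x 0.0000 | lin 1 x [-0.0048  0.0001  0.0006] total [-0.0048  0.0001  0.0006]
[-0.3   0.96 -3.27] [-0.019  0.02   0.014]
```

Emit:
carry_out(grip=[1,1,-0.7,-0.7,-0.7], linear=[[0.004,0,0],[0.002,0,0],[0,0,0],[0,0,0],[0,0,0]], turn=[0,0,0,0,0])

```text
t: 32.05
eef_pos: [640.7, -48.4, 114.3]
tcp_rot: [0.336, 1.571, 0.152]
ft_force: [-0.3, 0.4, -0.0]
opening: 0.759
```

Emit:
carry_out(grip=[-0.7,-0.7,1,1,1], linear=[[-0.006,0,0],[-0.006,0,0],[0,0,0],[0,0,0],[0,0,0]], turn=[0,0,0,0,0])

```text
t: 32.55
eef_pos: [640.6, -48.4, 120.1]
tcp_rot: [1.665, 1.571, 1.481]
ft_force: [0.5, -0.0, -0.2]
opening: 0.652
```

Emit:
carry_out(grip=[1,1,1], linear=[[0,0,0],[0,0,0],[0,0,0]], turn=[0,0,0])

```text
t: 32.85
eef_pos: [640.6, -48.5, 120.0]
tcp_rot: [2.765, 1.571, 2.581]
ft_force: [0.0, -0.2, -1.6]
opening: 0.563
```

```bash
python3 st.py
```

```text
t 32.85 grasp [640.6 -48.5 125. ] jaw 79.5 q6 -1.57 open 53.5
turn 0 x 0.0000 | lin 1 x [0.0011 0.0003 0.0007] total [0.0011 0.0003 0.0007]
[ 0.02 -0.2  -1.64] [-0.116  0.006  0.011]
```

Emit:
carry_out(grip=[1,1,1,1], linear=[[0,0,0],[0,0,0],[0,0,0],[0,0,0]], turn=[0.045,0.045,0.03,0])

```text
t: 33.25
eef_pos: [640.6, -48.2, 120.0]
tcp_rot: [2.655, 1.57, 2.093]
ft_force: [-1.6, 1.5, -1.5]
opening: 0.562
```

```bash
python3 st.py
```

```text
t 33.25 grasp [640.6 -48.2 125. ] jaw 57.8 q6 -1.19 open 53.4
turn 0 x 0.0000 | lin 1 x [0.001  0.0001 0.0008] total [0.001  0.0001 0.0008]
[-1.58  1.46 -1.47] [ 0.22  -0.004 -0.01 ]
```

Emit:
carry_out(grip=[1,1], linear=[[0,0,0],[0,0,0]], turn=[0.03,0])

```text
t: 33.45
eef_pos: [640.7, -48.2, 120.0]
tcp_rot: [2.413, 1.571, 1.76]
ft_force: [0.3, 1.5, -2.2]
opening: 0.564
```

```bash
python3 st.py
```

```text
t 33.45 grasp [640.7 -48.2 125. ] jaw 52.5 q6 -1.1 open 53.6
turn 0 x 0.0000 | lin 1 x [0.001  0.0001 0.0007] total [0.001  0.0001 0.0007]
[ 0.3   1.45 -2.19] [ 0.3   -0.111  0.095]
```

Emit:
carry_out(grip=[1,1], linear=[[0,0,0],[0,0,0]], turn=[0.025,0])

```text
t: 33.65
eef_pos: [640.8, -48.2, 120.0]
tcp_rot: [1.674, 1.57, 0.943]
ft_force: [1.4, 1.4, -2.2]
opening: 0.568
```

```bash
python3 st.py
```

```text
t 33.65 grasp [640.8 -48.2 125. ] jaw 48.1 q6 -1.02 open 54.0
turn 0 x 0.0000 | lin 1 x [ 0.0011 -0.0001  0.0006] total [ 0.0011 -0.0001  0.0006]
[ 1.42  1.43 -2.21] [ 0.438 -0.273  0.174]
```

Emit:
carry_out(grip=[1,1,1], linear=[[0,0,0],[0,0,0],[0,0,0]], turn=[-0.026,-0.025,0])

```text
t: 33.95
eef_pos: [640.6, -48.4, 120.0]
tcp_rot: [-2.921, 1.57, 2.794]
ft_force: [0.2, 0.1, -1.7]
opening: 0.563
```

```bash
python3 st.py
```

```text
t 33.95 grasp [640.6 -48.4 125. ] jaw 57.4 q6 -1.18 open 53.5
turn 0 x 0.0000 | lin 1 x [0.001  0.0004 0.0007] total [0.001  0.0004 0.0007]
[ 0.21  0.11 -1.71] [ 0.181  0.004 -0.011]
```

Emit:
carry_out(grip=[1,1,1,1,1], linear=[[-0.02,0,0],[-0.04,0,0],[-0.05,0,0],[-0.06,0,0],[-0.05,0,0]], turn=[0,0,0,0,0])

```text
t: 34.45
eef_pos: [640.6, -48.5, 232.3]
tcp_rot: [0.209, 1.57, -0.365]
ft_force: [0.4, -0.6, -2.6]
opening: 0.562
```

```bash
python3 - <<'E'
from h import *
plan((365,335,235))
E
```

```text
t 34.45 grasp [640.6 -48.5 237.3] jaw 57.1 q6 -1.18 open 53.4
turn 0 x 0.0000 | lin 10 x [ 0.0004  0.0345 -0.0879] total [ 0.0039  0.345  -0.8793]
```

Emit:
carry_out(grip=[1,1,1,1,1], linear=[[0,0.032,-0.08],[0,0.035,-0.088],[0,0.035,-0.088],[0,0.035,-0.088],[0,0.035,-0.088]], turn=[0,0,0,0,0])

```text
t: 34.95
eef_pos: [504.5, 142.1, 230.8]
tcp_rot: [0.604, 1.57, 0.029]
ft_force: [0.9, 0.4, -3.5]
opening: 0.563
```

Emit:
carry_out(grip=[1,1,1,1,1], linear=[[0,0.035,-0.088],[0,0.035,-0.088],[0,0.035,-0.088],[0,0.035,-0.088],[0,0.034,-0.088]], turn=[0,0,0,0,0])

```text
t: 35.45
eef_pos: [367.0, 334.7, 231.0]
tcp_rot: [0.957, 1.57, 0.383]
ft_force: [1.5, 0.6, -3.3]
opening: 0.563
```

Emit:
carry_out(grip=[1,1,1,1,1], linear=[[0,0,0],[0.06,0,0],[0.06,0,0],[0.06,0,0],[0,0,0]], turn=[0,0,0,0,0])

```text
t: 35.95
eef_pos: [367.4, 332.3, 137.9]
tcp_rot: [-1.939, 1.565, -2.513]
ft_force: [1.0, 0.0, -2.1]
opening: 0.561
```

```bash
sed -i 's/641,-48.4,124.5/365,335,79/' st.py; python3 st.py
```

```text
t 35.95 grasp [367.4 332.4 142.9] jaw 57.1 q6 -0.39 open 53.3
turn 0 x 0.0000 | lin 2 x [ 0.0639  0.0012 -0.0033] total [ 0.1279  0.0025 -0.0066]
[ 1.02  0.03 -2.1 ] [-0.061  0.033 -0.007]
```

Emit:
carry_out(grip=[1,1,1,1,1], linear=[[0.05,0,0],[0.05,0,0],[0.012,0,0],[0.004,0,0],[0,0,0]], turn=[0,0,0,0,0])

```text
t: 36.45
eef_pos: [368.9, 333.8, 83.4]
tcp_rot: [1.195, 1.569, 0.621]
ft_force: [0.3, 0.4, -2.6]
opening: 0.559
```

```bash
python3 st.py
```

```text
t 36.45 grasp [368.9 333.8  88.4] jaw 57.1 q6 -0.39 open 53.1
turn 0 x 0.0000 | lin 1 x [ 0.0187 -0.0023 -0.0079] total [ 0.0187 -0.0023 -0.0079]
[ 0.33  0.35 -2.61] [-0.038 -0.007 -0.023]
```

Emit:
carry_out(grip=[1,1,1], linear=[[0.003,0,0],[0.003,0,0],[0,0,0]], turn=[0,0,0])

```text
t: 36.75
eef_pos: [368.4, 333.6, 79.5]
tcp_rot: [1.222, 1.57, 0.649]
ft_force: [0.0, 0.1, -2.4]
opening: 0.563
```

```bash
python3 st.py
```

```text
t 36.75 grasp [368.4 333.6  84.5] jaw 57.1 q6 -0.39 open 53.5
turn 0 x 0.0000 | lin 1 x [ 0.011  -0.0014 -0.0073] total [ 0.011  -0.0014 -0.0073]
[ 0.01  0.14 -2.44] [-0.003 -0.001  0.022]
```

Emit:
carry_out(grip=[1,1,1], linear=[[0.006,0,0],[0.004,0,0],[0,0,0]], turn=[0,0,0])

```text
t: 37.05
eef_pos: [368.3, 333.5, 73.9]
tcp_rot: [-2.109, 1.57, -2.682]
ft_force: [0.1, 0.3, -3.2]
opening: 0.566
```

```bash
python3 st.py
```

```text
t 37.05 grasp [368.3 333.5  78.9] jaw 57.1 q6 -0.39 open 53.8
turn 0 x 0.0000 | lin 1 x [-0.0003 -0.001  -0.0071] total [-0.0003 -0.001  -0.0071]
[ 0.12  0.26 -3.17] [-0.023  0.043 -0.007]
```

Emit:
carry_out(grip=[1,1,1], linear=[[0.002,0,0],[0.001,0,0],[0,0,0]], turn=[0,0,0])

```text
t: 37.35
eef_pos: [368.3, 333.7, 73.5]
tcp_rot: [1.392, 1.57, 0.819]
ft_force: [-3.4, -0.4, 10.6]
opening: 0.564
```

```bash
python3 st.py|tail -1
```

```text
[-3.42 -0.39 10.59] [-0.145  0.645 -0.004]
```

Emit:
carry_out(grip=[1,1,1], linear=[[0.002,0,0],[0.001,0,0],[0,0,0]], turn=[0,0,0])

```text
t: 37.65
eef_pos: [368.4, 333.7, 73.2]
tcp_rot: [1.245, 1.569, 0.672]
ft_force: [-7.2, -3.4, 31.0]
opening: 0.56
```

```bash
python3 st.py
```

```text
t 37.65 grasp [368.4 333.7  78.2] jaw 57.1 q6 -0.39 open 53.2
turn 0 x 0.0000 | lin 1 x [-0.0016 -0.0015 -0.007 ] total [-0.0016 -0.0015 -0.007 ]
[-7.18 -3.43 30.95] [-0.774  1.378 -0.012]
```

Emit:
carry_out(grip=[1,-1,-1,-1,-1], linear=[[-0.003,0,0],[0,0,0],[0,0,0],[0,0,0],[0,0,0]], turn=[0,0,0,0,0])

```text
t: 38.15
eef_pos: [368.3, 333.5, 72.4]
tcp_rot: [-2.101, 1.571, -2.674]
ft_force: [0.2, 0.9, 0.0]
opening: 0.847
```

Emit:
carry_out(grip=[-1,-1,-1,-1,-1], linear=[[-0.03,0,0],[-0.08,0,0],[-0.08,0,0],[-0.08,0,0],[-0.08,0,0]], turn=[0,0,0,0,0])

```text
t: 38.65
eef_pos: [368.1, 333.3, 249.2]
tcp_rot: [-2.181, 1.571, -2.755]
ft_force: [-0.2, 0.2, -0.5]
opening: 1.002
```

Emit:
carry_out(grip=[-1,-1,-1,-1,-1], linear=[[0,0.01,0.08],[0,0,0.09],[0,-0.02,0.06],[0,0,0],[0,0,0]], turn=[0,0,0,0,0])

```text
t: 39.15
eef_pos: [462.2, 266.5, 247.3]
tcp_rot: [-2.46, 1.57, -3.035]
ft_force: [-0.5, 0.6, 0.3]
opening: 0.995
```

```bash
python3 - <<'E'
from h import *
i,a=snap("w13");plan((637,124,200))
for o in caps(i,a,92,[(470,320),(368,333)]): print(o)
c=snap("s13","scene")[1]
cv2.imwrite("pics/w13b.png",np.hstack([cv2.resize(a[:290,120:460],(480,409),interpolation=cv2.INTER_CUBIC),cv2.resize(c[110:290,180:320],(318,409),interpolation=cv2.INTER_CUBIC)]))
E
```

```text
t 39.2 grasp [461.8 267.  252.4] jaw 57.1 q6 -0.6 open 95.1
turn 0 x 0.0000 | lin 5 x [ 0.0209 -0.01    0.0899] total [ 0.1047 -0.05    0.4496]
(array([470.5, 320. ]), 26.6, array([470. , 320.2]), (np.float64(-22.0), np.float64(-0.8), 85), array([ 301,  152,   49,   47, 1711], dtype=int32))
(array([367.9, 332.8]), 27.0, array([367.1, 333.2]), (np.float64(-21.2), np.float64(-21.2), 112), array([ 258,   54,   53,   57, 2272], dtype=int32))
```

View pics/w13b.png

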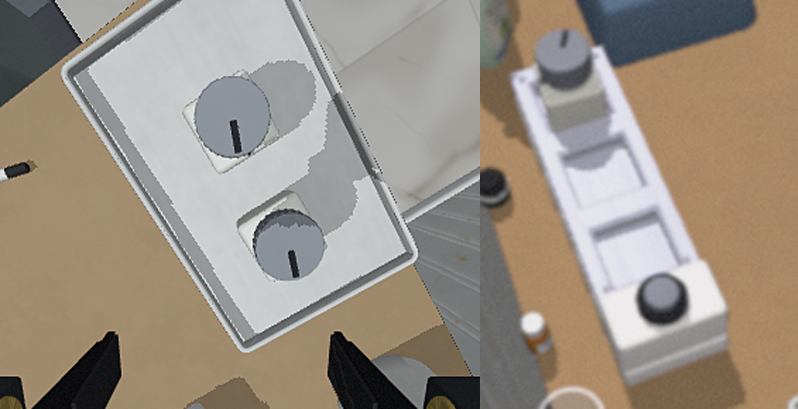

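```bash
python3 - <<'E'
from h import *
S=cams.camera_info("scene");k=318/140
P=np.array([643,-143,138.])
pr=lambda p:(np.array(proj(S,p))-(180,110))*k+(480,0)
print(pr(P),[ (d,pr(P+[25*np.cos(np.radians(d)),25*np.sin(np.radians(d)),0]).round(0)) for d in (-90,-100,-110,-113,-120)])
c=cv2.imread("pics/s13.png");g=c[110:150,190:240].max(2)
ys,xs=np.nonzero(g[:30]<75);Q=np.array([plane(S,(x+190,y+110),138)[:2] for x,y in zip(xs,ys)]);m=np.hypot(*(Q-P[:2]).T)<27;print(Q[m].round(0).tolist())
d=Q[m].mean(0)-P[:2];print(np.degrees(np.arctan2(d[1],d[0])))
E
```

```text
[561.09132427  48.31630254] [(-90, array([554.,  30.])), (-100, array([558.,  29.])), (-110, array([563.,  28.])), (-113, array([564.,  28.])), (-120, array([567.,  29.]))]
[]
nan<stdin>:8: RuntimeWarning: Mean of empty slice.
  ret = um.true_divide(
```

Emit:
carry_out(grip=[1,1,1,1,1], linear=[[0,-0.01,0.08],[0,-0.01,0.09],[0,-0.01,0.09],[0,-0.01,0.09],[0,-0.01,0.09]], turn=[0,0,0,0,0])

```text
t: 39.75
eef_pos: [634.2, 126.6, 247.8]
tcp_rot: [1.901, 1.571, 1.329]
ft_force: [-0.6, 1.1, 1.3]
opening: 0.641
```

Emit:
carry_out(grip=[1,1,1,1,1], linear=[[0,0,0.01],[0.06,0,0],[0.06,0,0],[0.06,0,0],[0,0,0]], turn=[0,0,0,0,0])

```text
t: 40.25
eef_pos: [635.3, 125.0, 154.1]
tcp_rot: [-2.507, 1.564, -3.079]
ft_force: [-0.3, -0.1, -0.8]
opening: 0.216
```

Emit:
carry_out(grip=[1,1], linear=[[0,0,0],[0,0,0]], turn=[0,0])

```text
t: 40.45
eef_pos: [638.1, 124.5, 159.5]
tcp_rot: [0.701, 1.568, 0.128]
ft_force: [-0.0, 1.0, -0.1]
opening: 0.049
```

```bash
sed -i 's/365,335,79/637.3,124.2,124/' st.py; python3 st.py
```

```text
t 40.45 grasp [638.1 124.5 164.5] jaw 57.2 q6 -0.91 open 4.7
turn 0 x 0.0000 | lin 1 x [ 0.0811 -0.0016 -0.0012] total [ 0.0811 -0.0016 -0.0012]
[-0.02  0.97 -0.08] [-0.034  0.001  0.013]
```

Emit:
carry_out(grip=[1,1,1,1], linear=[[0.03,-0.001,-0.001],[0.03,0,0],[0.013,0,0],[0,0,0]], turn=[0,0,0,0])

```text
t: 40.85
eef_pos: [636.9, 123.8, 121.0]
tcp_rot: [-3.076, 1.57, 2.634]
ft_force: [-1.2, 0.5, 3.2]
opening: 0.0
```

```bash
python3 st.py
```

```text
t 40.85 grasp [636.9 123.8 126. ] jaw 57.1 q6 -0.91 open 0.0
turn 0 x 0.0000 | lin 1 x [0.0039 0.0011 0.0002] total [0.0039 0.0011 0.0002]
[-1.25  0.55  3.24] [ 0.1    0.316 -0.008]
```

Emit:
carry_out(grip=[1,1,1,1], linear=[[0.004,0,0],[0.004,0,0],[0.004,0,0],[0,0,0]], turn=[0,0,0,0])

```text
t: 41.25
eef_pos: [637.1, 123.9, 118.9]
tcp_rot: [0.718, 1.569, 0.144]
ft_force: [-11.9, -0.3, 30.5]
opening: 0.005
```

```bash
python3 st.py
```

```text
t 41.25 grasp [637.1 123.9 123.9] jaw 57.1 q6 -0.91 open 0.4
turn 0 x 0.0000 | lin 1 x [-0.0003  0.0009  0.    ] total [-0.0003  0.0009  0.    ]
[-11.88  -0.35  30.46] [-0.042  2.287  0.01 ]
```

Emit:
carry_out(grip=[1,1,1], linear=[[-0.003,0,0],[0,0,0],[0,0,0]], turn=[0,0,0])

```text
t: 41.55
eef_pos: [637.0, 123.8, 119.1]
tcp_rot: [0.785, 1.569, 0.211]
ft_force: [-7.7, -0.3, 19.3]
opening: 0.002
```

Emit:
carry_out(grip=[1,1,1], linear=[[-0.003,0,0],[0,0,0],[0,0,0]], turn=[0,0,0])

```text
t: 41.85
eef_pos: [637.0, 123.8, 119.3]
tcp_rot: [0.973, 1.57, 0.4]
ft_force: [-4.1, 1.4, 7.5]
opening: 0.001
```

Emit:
carry_out(grip=[1,1,1], linear=[[-0.004,0,0],[0,0,0],[0,0,0]], turn=[0,0,0])

```text
t: 42.15
eef_pos: [637.0, 123.8, 120.5]
tcp_rot: [1.091, 1.57, 0.517]
ft_force: [-0.5, 2.2, 4.1]
opening: 0.007
```

Emit:
carry_out(grip=[1,1,1], linear=[[-0.004,0,0],[0,0,0],[0,0,0]], turn=[0,0,0])

```text
t: 42.45
eef_pos: [637.0, 123.7, 122.1]
tcp_rot: [1.292, 1.57, 0.719]
ft_force: [-0.3, 2.6, 2.9]
opening: 0.003
```

Emit:
carry_out(grip=[1,1,1], linear=[[-0.006,0,0],[0,0,0],[0,0,0]], turn=[0,0,0])

```text
t: 42.75
eef_pos: [637.1, 123.5, 125.2]
tcp_rot: [0.388, 1.57, -0.185]
ft_force: [-0.3, 0.5, 2.1]
opening: 0.004
```

Emit:
carry_out(grip=[1,1,1,1,1], linear=[[-0.02,0,0],[-0.06,0,0],[-0.08,0,0],[-0.08,0,0],[0,0,0]], turn=[0,0,0,0,0])

```text
t: 43.25
eef_pos: [638.5, 123.7, 251.4]
tcp_rot: [0.652, 1.562, 0.078]
ft_force: [-0.2, 0.5, 0.5]
opening: 0.006
```

Emit:
carry_out(grip=[1,1,1,1,1], linear=[[0,0,-0.06],[0,0,-0.08],[0,0,-0.08],[0,0,-0.06],[0,0,0]], turn=[0,0,0,0,0])

```text
t: 43.75
eef_pos: [516.7, 201.0, 245.6]
tcp_rot: [-2.649, 1.57, 3.063]
ft_force: [0.7, -0.3, 0.9]
opening: 0.004
```

```bash
python3 - <<'E'
from h import *
s=env.state();print(s["t"],s["eef_pos"],s["ft_force"],s["moment"])
c=snap("s14","scene")[1];d=snap("d14","side")[1]
cv2.imwrite("pics/f.png",np.hstack([cv2.resize(c[100:400,170:500],(400,364)),cv2.resize(d[80:320,90:400],(400,310))[:, :] if 0 else cv2.resize(d[70:350,90:400],(400,364))]))
E
```

```text
43.75 [516.65586965 201.024404   245.55201279] [ 0.6534749  -0.32421651  0.89664588] [-0.0173969   0.02317461 -0.04200204]
```

View pics/f.png

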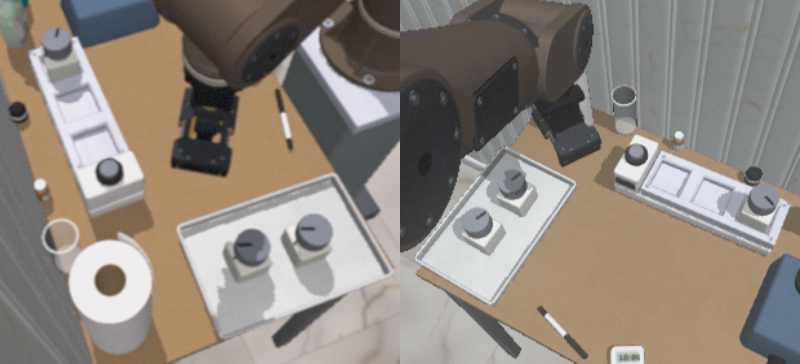

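The picture shows jar 1 in its socket at (57,50) and two jars upright in the tray at (250,250) and (312,235). The bystanders are where they were and the arm is clear.

```bash
python3 -c "
from cell import env
print(env.job_done())"
```

```text
the job is handed in; nothing more can be done
None
```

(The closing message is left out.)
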